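Slide a packing plate out of its tray and seat it on the riser block

ROBOT

A 6-joint arm with a two-finger parallel gripper is mounted at the origin on a cart in front of the work surface, level with it; the furniture and walls round the work are solid. World frame = base frame: x ahead of the robot, y to its left, z up, the work surface at z = 0. Lengths are in m, angles in rad, forces in N, time in s.
With the tool pointing down it reaches from about 0.3 to 0.775 m from the base axis. Payload 14.6 kg.
Tool frame: the origin (TCP) lies at the very end of the fingers, on their centre line; the grasp point (between the pads) lies ctrl.grasp_offset behind it (ctrl.grasp_offset is the distance from the TCP to the grasp point, in m); z points along the fingers, y is the direction in which the jaws open and shut (so a half turn about z gives the same grasp; the last joint's range is limited). The gripper opens to 94 mm and grips with 3 to 60 N. Pads are 16 mm wide; open, the fingers measure 119 mm over their backs; the gripper's body (75 mm by 177 mm) begins 78 mm behind the grasp point.
Start: joints at [-1.295, 0.3, 1.521, -0, 1.321, -0.067], TCP at [0.185, -0.518, 0.205] pointing down, gripper open.
Joint ranges: [-3.03, 3.03], [-0.79, 2.21], [0.23, 2.52], [-1.04, 4.18], [0, 3.07], [-2.55, 2.55]. Speed limits (rad/s): [2.22, 2.22, 2.57, 3.14, 3.14, 3.14].

INTERFACE

Orientations are given as [roll, pitch, yaw] about the fixed x, y, z axes, in that order (R = Rz(yaw) Ry(pitch) Rx(roll)).
In Python, from station import ctrl gives the robot as it stands. The module is installed in compiled form; this text tells all that it offers.
- The arm moves only by the tool carry_out, never from a script. Its argument "deltas" is a list of rows, each an object of numbers: "x", "y", "z": the shift along the tool's x, y, z in units of 0.02 m (1.0 is 0.02 m); "wx", "wy", "wz": the turn, a rotation vector about the tool's x, y, z in units of 0.08 rad (1.0 is 0.08 rad); "jaw": the opening in per cent of the stroke, from 0 (shut) to 100 (fully open). A call has 1 to 12 rows; each row shifts and turns the commanded pose from where the row before left it, along the tool's axes as they then stand; what a row does not reach is not made up. A row lasts 1/12 s, in which the tool goes at most 41.7 mm and 7.16 degrees, less where a joint would pass 70% of its speed; a pose out of reach is approached as far as the arm can. A call with a number of a shift or a turn outside -1 to 1 is refused whole. A call with a gripper value outside its range is refused whole. The fingers move at their own pace and stop on an object; "squeeze" is the grip in N (left out, the last holds). Time passes only in rows, so rows that do not move let the fingers close. It gives the time, the measured TCP pose, the force and the opening at its end, in the units of the state.
- ctrl.get_obs(): the state, without advancing time (a new reading comes with each control period).
- ctrl.camera(name): name is "scene" or "top"; returns the picture (480x640x3 uint8, blue, green, red); there is no depth.
- ctrl.camera_params(name): a dict with "mtx" (3x3 intrinsics, pixels), "dist" ([k1, k2, p1, p2, k3] as OpenCV has them; the pictures are not rectified), "origin" and "attitude" of the camera in the world. Camera axes: x right, y down, z forward; pixel columns grow to the right and rows downward; lengths in m; the calibration is good to about 2 mm. A picture is of the moment at which its call begins. camera_params takes no time and is no camera call.
- ctrl.hand_in(): hands the job in, once; it reports no verdict.
Trained networks look in the newest picture that a camera, given by its name, has taken for a name from the list of things; names that differ only in an ending like _2 or _b are one class to them, and where a whole thing is asked for, a point or a joint stands for the part that bears it (a point fixed in the world has none). Each returns a list of dicts, best first, with "conf" (0 to 1); they miss things now and then, are a little off and sometimes report something else, mostly with a low value. They report only what shows in the picture. A call takes as long as a camera call.
- ctrl.boxes_of(camera, label): "rect" ([left, top, right, bottom] in pixels, round what is visible of it).
- ctrl.mark_of(camera, label): "position" ([row, column] in pixels: a listed point, or the origin of a listed thing).
The state is a dict: "time_s": time; "qpos": joint angles; "joint_vel": joint speeds; "tau": joint torques, N m; "ee_pos": TCP position; "eef_rot": TCP orientation; "force": force on the tool from outside, world axes, zero at the start; "moment": the same for the moment, N m; "grip_width": finger opening in m.
Only numpy, scipy, OpenCV 4.12 (cv2) and the standard library are available. Lean on these libraries where they do the work, as an engineer would, in place of code of your own. Each camera call takes 0.05 s, during which the arm holds its last target.

TASK

Slide the thin steel packing plate along its sprung tray, pressing it from above firmly enough to drag it but gently, until roughly a third of its length sticks out over the open end, flat and without tipping off. Then take it by that overhanging end, lift it clear and lay it gently down on the riser block, flat and square with the block's length, with the locating pin up through its hole; let go, and leave the other things on the bench alone. Never press the plate on tray or block with more than 20 N, and do not drop it.

Things in the scene. Friction and masses are not known exactly. Their poses are not given: they have to be found in the camera images.
- shim: thin flat plain steel packing plate, 120 x 50 x 4 mm (x, y, z), about 0.19 kg, with a round through hole of 12 mm diameter. Origin: centre of its underside, where it also balances; x runs along its length, +x towards the end with the hole, z up. It starts in the tray's channel, its length along the tray, x axes alike, the end without the hole at the mouth
- shim_front (a point): middle of the plate's lower edge at the end without the hole (60 mm to -x of the plate's origin): the end that comes out of the tray first
- shim_hole (a point): centre of the plate's hole at its underside (30 mm to +x of the plate's origin)
- tray: fixed tray 138 x 79 mm (x, y): a channel 57 mm wide along x with a sprung floor (see tray_mouth), between side rails 11 mm wide whose tops, 40 mm above the bench, are flush with the plate's; wall 6 mm thick, 9 mm above them, at the +x end; the -x end (mouth, roughly towards the robot) is open. Origin: centre of its underside. The plate's end starts 2 to 12 mm inside; no fingertip fits behind it
- tray_mouth (a point): middle of the floor's edge at the open end, 69 mm to -x of the tray's origin, 36 mm above the bench at rest. Pressed from above, the floor sinks level, with the plate, under about 0.5 to 1.5 N, by 2 to 7.5 mm (differs each time), then meets a hard stop. The plate drags along only if pressed onto the stop with 6 to 10 N; lighter, the finger slips. Let go, it springs back up
- riser: fixed dark steel riser block, 80 x 56 x 36 mm (x, y, z), flat top, on a foot flange 8 mm thick that sticks out 10 mm at the sides and 20 mm at the +x end only. Origin: on the bench under the block's centre; -x roughly towards the robot. With its hole over the pin and x axes alike, the plate's end without the hole sticks out about 45 mm beyond the block's -x end
- riser_pin (a point): foot of the upright locating pin on the riser's top: 10 mm diameter, 12 mm high, flat top with a 0.8 mm chamfer; on the block's centre line, 5 mm to +x of its origin and 36 mm above the bench. Axes as the riser's.
- spanner: bystander: open-ended spanner, 24 x 123 x 6 mm, lying flat on the bench. Origin: centre of its underside
- holder_1: bystander: injector holder, an orange and grey round rod 122 mm long and 21 mm thick, lying on the bench. Origin: its underside's centre
- sleeve_0: bystander: black plastic sleeve, 21 mm thick and 76 mm long. Origin: centre of its underside

How it is judged:
By the outcome, as a careful person would: the job done as asked, in the order asked, and still so for the second after the job is handed in, with the robot touching nothing.
It also fails if it takes over 72 s, if anything falls off the work surface, if the arm or the gripper's body presses on something with over 40 N, if the wrist force passes 120 N, or if a joint passes its speed limit or range.

## Working session

There is one attempt and no reset: what is moved stays moved. The work goes in short steps, Python scripts to look and compute and a tool call to move; the robot and the scene stay as the last step left them, time stands still between calls to the robot, and variables do not carry over. Pictures are saved under pics/ and viewed, and the job is handed in when it is done.

Besides the shell and the picture viewer there is one more tool, called as name(argument=value, ...), one argument or row to a line, values as JSON. carry_out: Moves the arm, as the interface text tells. Its arguments: {"type":"object","properties":{"deltas":{"type":"array"},"squeeze":{"type":"number"}},"required":["deltas"]}

```bash
mkdir -p pics
cat > h.py <<'E'
import numpy as np, cv2
from station import ctrl
from scipy.spatial.transform import Rotation as R
def cam(name):
    p=ctrl.camera_params(name); return np.array(p['mtx'],float),np.array(p['dist'],float),np.array(p['origin'],float),p['attitude']
E
python3 - <<'E'
from h import *
o=ctrl.get_obs()
for k,v in o.items(): print(k,np.round(v,4))
print(ctrl.grasp_offset)
for c in ('scene','top'):
    print(c,ctrl.camera_params(c))
    cv2.imwrite(f'pics/{c}0.png',ctrl.camera(c))
E
```

```text
time_s 0.0
qpos [-1.2946  0.3005  1.5216  0.      1.3207 -0.0666]
joint_vel [ 0.0002 -0.0017 -0.0004 -0.0003 -0.0015  0.    ]
tau [ 1.10000e-03 -5.31812e+01 -3.52736e+01  7.09000e-02  2.44000e-02
 -1.00000e-04]
ee_pos [ 0.1848 -0.5177  0.2049]
eef_rot [-3.1404e+00 -1.0000e-04  3.4280e-01]
force [-0.639  -0.1716 -0.2259]
moment [-0.0707  0.0234  0.0196]
grip_width 0.0941
0.0188
scene {'mtx': array([[458.26047519,   0.        , 320.50597567],
       [  0.        , 458.26047519, 230.50590493],
       [  0.        ,   0.        ,   1.        ]]), 'dist': array([-0.01682719,  0.        ,  0.        ,  0.        ,  0.        ]), 'origin': array([ 0.01248781, -0.86676246,  0.4275716 ]), 'attitude': array([-2.04345909, -0.0230758 , -0.75947027])}
top {'mtx': array([[625.15986166,   0.        , 326.19292601],
       [  0.        , 625.15986166, 241.97568682],
       [  0.        ,   0.        ,   1.        ]]), 'dist': array([-0.01354246,  0.        ,  0.        ,  0.        ,  0.        ]), 'origin': array([ 0.32222102, -0.33042833,  0.99776173]), 'attitude': array([-2.92978164e+00,  7.45596409e-04, -1.44947386e+00])}
```

View pics/scene0.png

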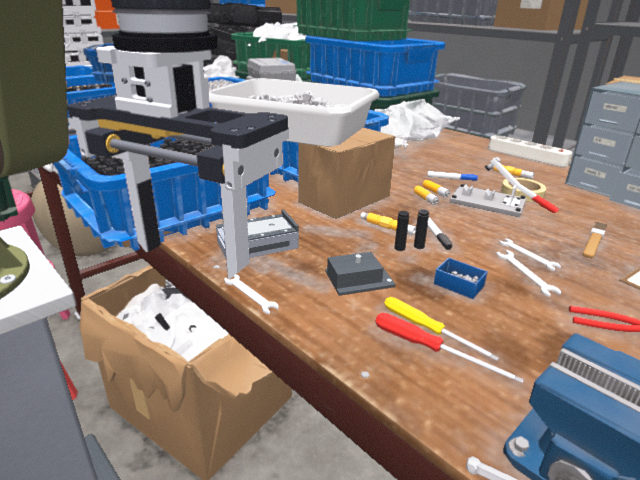

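View pics/top0.png

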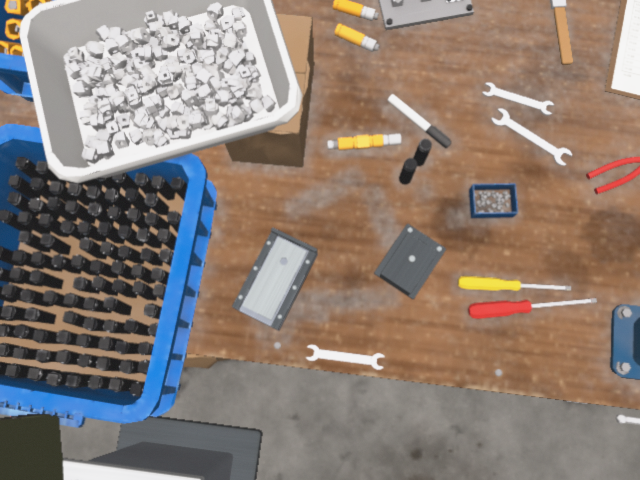

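```bash
cat >> h.py <<'E'
def ray(name,rc):
    K,D,o,a=cam(name); M=R.from_euler('xyz',a).as_matrix()
    p=cv2.undistortPoints(np.array([[[rc[1],rc[0]]]],float),K,D)[0,0]
    return o,M@np.array([p[0],p[1],1.])
def at(name,rc,z):
    o,d=ray(name,rc); return o+d*(z-o[2])/d[2]
def proj(name,P):
    K,D,o,a=cam(name); M=R.from_euler('xyz',a).as_matrix()
    Pc=(np.atleast_2d(P)-o)@M
    return cv2.projectPoints(Pc,np.zeros(3),np.zeros(3),K,D)[0][:,0]  # col,row
E
python3 - <<'E'
from h import *
z={'shim':.036,'shim_front':.036,'shim_hole':.036,'tray':0,'tray_mouth':.036,'riser':0,'riser_pin':.036,'spanner':0,'holder_1':0,'sleeve_0':0}
for l in z:
  for c in ('top',):
    for r in ctrl.mark_of(c,l)[:2]:
        print(l,c,np.round(r['position'],1),round(r['conf'],2),np.round(at(c,r['position'],z[l]),4))
print(ctrl.get_obs()['time_s'])
E
```

```text
shim top [275.7 273.5] 0.86 [ 0.4642 -0.2298  0.036 ]
shim_front top [316.1 260.6] 0.78 [ 0.3997 -0.2188  0.036 ]
shim_hole top [259.8 283.3] 0.66 [ 0.491  -0.2415  0.036 ]
shim_hole top [314.5 260.1] 0.18 [ 0.4021 -0.2177  0.036 ]
tray top [281.1 277.8] 0.56 [ 0.4617 -0.2341  0.    ]
tray top [318.5 258.3] 0.32 [ 0.3984 -0.2116  0.    ]
tray_mouth top [318.7 255.8] 0.87 [ 0.3949 -0.2121  0.036 ]
riser top [264.  407.1] 0.56 [ 0.5147 -0.4383  0.    ]
riser_pin top [260.3 409.2] 0.87 [ 0.514  -0.4371  0.036 ]
spanner top [352.4 341.8] 0.79 [ 0.3617 -0.3496  0.    ]
sleeve_0 top [180.7 405.2] 0.65 [ 0.6548 -0.4219  0.    ]
0.6
```

Run:
```python
import cv2
a=cv2.imread('pics/top0.png')
cv2.imwrite('pics/ct.png',cv2.resize(a[220:340,220:330],None,fx=5,fy=5,interpolation=cv2.INTER_CUBIC))
cv2.imwrite('pics/cr.png',cv2.resize(a[215:305,365:455],None,fx=6,fy=6,interpolation=cv2.INTER_CUBIC))
```

```text
(no output)
```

View pics/ct.png

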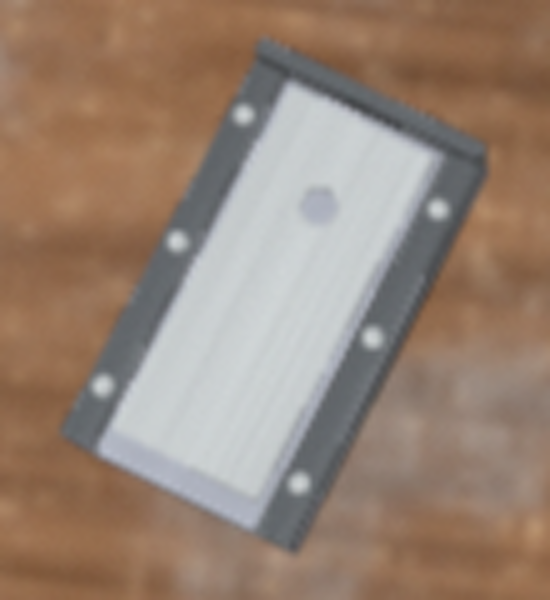

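View pics/cr.png

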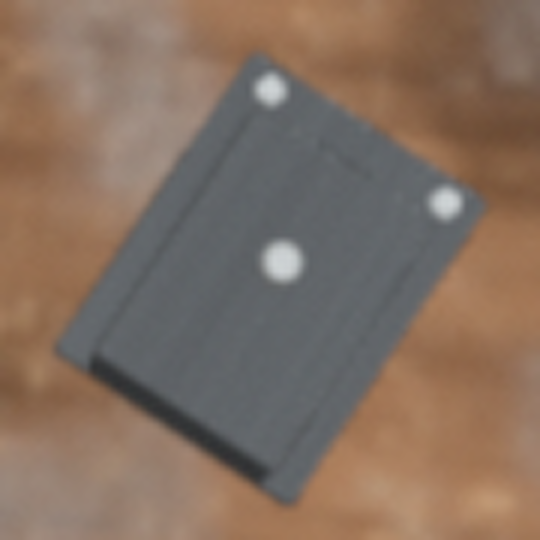

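Run:
```python
from h import *
def P(cx,cy,ox,oy,f,z):
    return at('top',(oy+(cy+.5)/f-.5, ox+(cx+.5)/f-.5),z)
T=lambda x,y,z:P(x,y,220,220,5,z)
Q=lambda x,y,z:P(x,y,365,215,6,z)
bl,br,fr,fl=[T(*p,.04) for p in((287,80),(440,157),(258,500),(113,432))]
print('plate corners');[print(np.round(v,4)) for v in(bl,br,fr,fl)]
ang=lambda a,b:np.degrees(np.arctan2(*(b-a)[1::-1]))
print('plate sides',ang(fl,bl),ang(fr,br),'len',np.linalg.norm(bl-fl),np.linalg.norm(br-fr),'w',np.linalg.norm(bl-br),np.linalg.norm(fl-fr),'c',(bl+br+fl+fr)/4, 'fronty',ang(fr,fl)-90)
print('hole',T(319,205,.04))
ml,mr=T(65,432,.04),T(297,550,.04); print('mouth rails',ml,mr,(ml+mr)/2,np.linalg.norm(ml-mr),ang(mr,ml)-90)
kl,kr=T(98,455,.036),T(255,528,.036); print('chan',(kl+kr)/2,np.linalg.norm(kl-kr),ang(kr,kl)-90)
wl,wr=T(262,40,.049),T(487,148,.049);print('wall',(wl+wr)/2,np.linalg.norm(wl-wr),ang(wr,wl)-90)
A,B,C,D=[Q(*p,.008) for p in((258,52),(485,207),(292,503),(57,348))]
print('foot',ang(D,A),ang(C,B),ang(B,A)-90,ang(C,D)-90,np.linalg.norm(A-D),np.linalg.norm(B-C),np.linalg.norm(A-B),np.linalg.norm(C-D),(A+B+C+D)/4)
pin=Q(282,262,.048);print('pin',pin)
e1,e2=Q(97,358,.036),Q(270,475,.036);print('edge',(e1+e2)/2,np.linalg.norm(e1-e2),ang(e2,e1)-90)
print('bolts',ang(Q(445,203,.01),Q(270,90,.01))-90)
```

```text
plate corners
[ 0.5274 -0.2269  0.04  ]
[ 0.5087 -0.2777  0.04  ]
[ 0.3961 -0.2361  0.04  ]
[ 0.4113 -0.1891  0.04  ]
plate sides -18.03191770754926 -20.2619550859444 len 0.12212112524250006 0.120094679384066 w 0.05416638681915541 0.04945663435268713 c [ 0.46087972 -0.2324306   0.04      ] fronty -17.892127197577395
hole [ 0.48907193 -0.24223261  0.04      ]
mouth rails [ 0.4094923  -0.17442246  0.04      ] [ 0.38250264 -0.25000972  0.04      ] [ 0.39599747 -0.21221609  0.04      ] 0.08026129251191057 -19.649931464954008
chan [ 0.39595391 -0.2104636   0.036     ] 0.0535941439988772 -17.66388196897337
wall [ 0.52439192 -0.25530444  0.049     ] 0.07828430248388522 -19.113529278051388
foot -27.5444969021492 -27.240844884980135 -28.669358317501825 -27.069414041833156 0.09875160679826461 0.09668813704178879 0.07379866140788924 0.07429941204577467 [ 0.51934877 -0.4417582   0.008     ]
pin [ 0.51528022 -0.43912946  0.048     ]
edge [ 0.4742048 -0.4189028  0.036    ] 0.05358359852834898 -27.770521602674037
bolts -27.093730767899864
```

Run:
```python
from h import *
for z in (0.1,.15,.2,.25):
    print(z,[np.round(at('top',p,z)[:2],3) for p in((160,212),(210,214),(400,165),(300,190),(100,300))])
# scene view of line: candidate rim corner pixels
for p in ((160,212),(210,214),(400,165)):
  print([ (z,np.round(proj('scene',at('top',p,z))[0])) for z in (0.0,.05,.1,.15,.2)])
```

```text
0.1 [array([ 0.619, -0.12 ]), array([ 0.542, -0.135]), array([ 0.263, -0.11 ]), array([ 0.405, -0.122]), array([ 0.732, -0.239])]
0.15 [array([ 0.602, -0.131]), array([ 0.53 , -0.146]), array([ 0.266, -0.123]), array([ 0.401, -0.133]), array([ 0.709, -0.244])]
0.2 [array([ 0.586, -0.143]), array([ 0.517, -0.157]), array([ 0.269, -0.135]), array([ 0.396, -0.145]), array([ 0.686, -0.249])]
0.25 [array([ 0.569, -0.155]), array([ 0.505, -0.168]), array([ 0.273, -0.147]), array([ 0.391, -0.157]), array([ 0.663, -0.254])]
[(0.0, array([288., 199.])), (0.05, array([286., 182.])), (0.1, array([283., 163.])), (0.15, array([280., 144.])), (0.2, array([277., 122.]))]
[(0.0, array([263., 211.])), (0.05, array([261., 193.])), (0.1, array([259., 173.])), (0.15, array([256., 152.])), (0.2, array([253., 129.]))]
[(0.0, array([120., 252.])), (0.05, array([120., 229.])), (0.1, array([119., 205.])), (0.15, array([119., 179.])), (0.2, array([119., 152.]))]
```

carry_out(
  deltas=[
    {"x": 1,"y": -0.476,"jaw": 0},
    {"x": 1,"y": -0.476},
    {"x": 1,"y": -0.476},
    {"x": 1,"y": -0.476},
    {"x": 1,"y": -0.476},
    {"x": 1,"y": -0.476},
    {"x": 1,"y": -0.476},
    {"x": 1,"y": -0.476},
    {"x": 1,"y": -0.476},
    {"x": 1,"y": -0.476},
    {"x": 1,"y": -0.476},
    {"x": 1,"y": -0.476},
  ],
  squeeze=20,
)

```text
invalid input
```

carry_out(
  deltas=[
    {"x": 1,"y": -0.476},
    {"x": 1,"y": -0.476},
    {"x": 1,"y": -0.476},
    {"x": 1,"y": -0.476},
    {"x": 1,"y": -0.476},
    {"x": 1,"y": -0.476},
    {"wz": -1},
    {"wz": -1},
    {"wz": -1},
    {"wz": -1},
    {"wz": -1},
    {"wz": -1},
  ],
)

```text
invalid input
```

Run:
```python
from h import *
for c in ('scene','top'): cv2.imwrite(f'pics/{c}1.png',ctrl.camera(c))
o=ctrl.get_obs()
for k,v in o.items(): print(k,np.round(v,4))
```

```text
time_s 0.7
qpos [-1.2946  0.2999  1.521   0.      1.3207 -0.0666]
joint_vel [ 0.0019 -0.0013 -0.0016  0.      0.0016 -0.0003]
tau [-3.00000e-04 -5.31580e+01 -3.52873e+01  7.09000e-02  2.13000e-02
 -0.00000e+00]
ee_pos [ 0.1849 -0.518   0.2054]
eef_rot [-3.1415 -0.      0.3428]
force [ 0.4414  0.5269 -0.1784]
moment [ 0.0473 -0.0152  0.0015]
grip_width 0.0942
```

View pics/scene1.png

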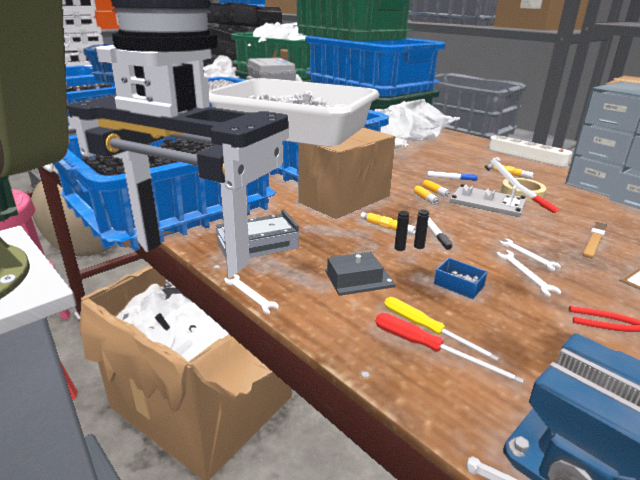

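View pics/top1.png

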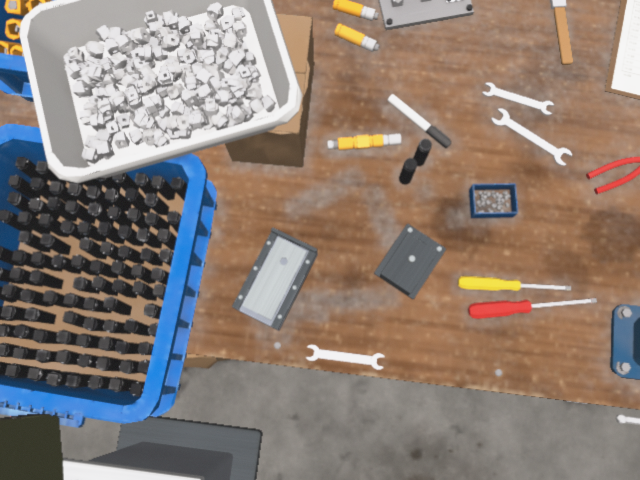

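carry_out(
  deltas=[
    {"x": 1,"y": -0.476,"z": 0,"wx": 0,"wy": 0,"wz": 0,"jaw": 0},
  ],
  squeeze=20,
)

```text
time_s: 0.78
ee_pos: [0.1991, -0.5035, 0.2052]
eef_rot: [3.142, 0.0, 0.34]
force: [0.3, 0.8, -0.7]
grip_width: 0.0904
```

carry_out(
  deltas=[
    {"x": 1,"y": -0.476,"z": 0,"wx": 0,"wy": 0,"wz": 0,"jaw": 0},
    {"x": 1,"y": -0.476,"z": 0,"wx": 0,"wy": 0,"wz": 0,"jaw": 0},
    {"x": 1,"y": -0.476,"z": 0,"wx": 0,"wy": 0,"wz": 0,"jaw": 0},
    {"x": 1,"y": -0.476,"z": 0,"wx": 0,"wy": 0,"wz": 0,"jaw": 0},
    {"x": 1,"y": -0.476,"z": 0,"wx": 0,"wy": 0,"wz": 0,"jaw": 0},
    {"x": 1,"y": -0.476,"z": 0,"wx": 0,"wy": 0,"wz": 0,"jaw": 0},
    {"x": 1,"y": -0.476,"z": 0,"wx": 0,"wy": 0,"wz": 0,"jaw": 0},
    {"x": 1,"y": -0.476,"z": 0,"wx": 0,"wy": 0,"wz": 0,"jaw": 0},
    {"x": 1,"y": -0.476,"z": 0,"wx": 0,"wy": 0,"wz": 0,"jaw": 0},
    {"x": 1,"y": -0.476,"z": 0,"wx": 0,"wy": 0,"wz": 0,"jaw": 0},
    {"x": 1,"y": -0.476,"z": 0,"wx": 0,"wy": 0,"wz": 0,"jaw": 0},
    {"x": 1,"y": -0.476,"z": 0,"wx": 0,"wy": 0,"wz": 0,"jaw": 0},
  ],
)

```text
time_s: 1.78
ee_pos: [0.3888, -0.3132, 0.2056]
eef_rot: [3.141, -0.0, 0.343]
force: [-0.4, 1.2, -1.1]
grip_width: 0.0107
```

carry_out(
  deltas=[
    {"x": 1,"y": -0.476,"z": 0,"wx": 0,"wy": 0,"wz": 0,"jaw": 0},
    {"x": 1,"y": -0.476,"z": 0,"wx": 0,"wy": 0,"wz": 0,"jaw": 0},
    {"x": 1,"y": -0.476,"z": 0,"wx": 0,"wy": 0,"wz": 0,"jaw": 0},
    {"x": 1,"y": -0.476,"z": 0,"wx": 0,"wy": 0,"wz": 0,"jaw": 0},
    {"x": 0,"y": 0,"z": 0,"wx": 0,"wy": 0,"wz": -1,"jaw": 0},
    {"x": 0,"y": 0,"z": 0,"wx": 0,"wy": 0,"wz": -1,"jaw": 0},
    {"x": 0,"y": 0,"z": 0,"wx": 0,"wy": 0,"wz": -1,"jaw": 0},
    {"x": 0,"y": 0,"z": 0,"wx": 0,"wy": 0,"wz": -1,"jaw": 0},
    {"x": 0,"y": 0,"z": 0,"wx": 0,"wy": 0,"wz": -1,"jaw": 0},
    {"x": 0,"y": 0,"z": 0,"wx": 0,"wy": 0,"wz": -1,"jaw": 0},
    {"x": 0,"y": 0,"z": 0,"wx": 0,"wy": 0,"wz": -1,"jaw": 0},
    {"x": 0,"y": 0,"z": 0,"wx": 0,"wy": 0,"wz": -1,"jaw": 0},
  ],
)

```text
time_s: 2.78
ee_pos: [0.4507, -0.2513, 0.2055]
eef_rot: [3.142, 0.0, 0.987]
force: [0.3, -0.9, 0.7]
grip_width: 0.0006
```

Run:
```python
from h import *
for c in ('scene','top'): cv2.imwrite(f'pics/{c}2.png',ctrl.camera(c))
o=ctrl.get_obs()
for k,v in o.items(): print(k,np.round(v,4))
```

```text
time_s 2.8833
qpos [-0.5796  0.2241  1.6164  0.      1.301   0.0068]
joint_vel [-0.0002  0.0004  0.0024 -0.0008  0.0005  0.1145]
tau [ 7.30000e-03 -4.84888e+01 -3.50375e+01  6.83000e-02  2.03000e-02
 -1.81990e+00]
ee_pos [ 0.4507 -0.2513  0.2055]
eef_rot [ 3.1415 -0.      0.9843]
force [0.3334 0.1443 0.644 ]
moment [-0.0102 -0.0392 -0.0498]
grip_width 0.0005
```

View pics/scene2.png

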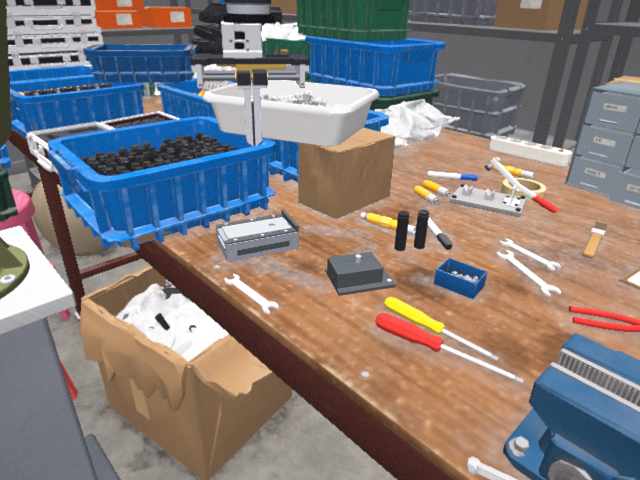

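View pics/top2.png

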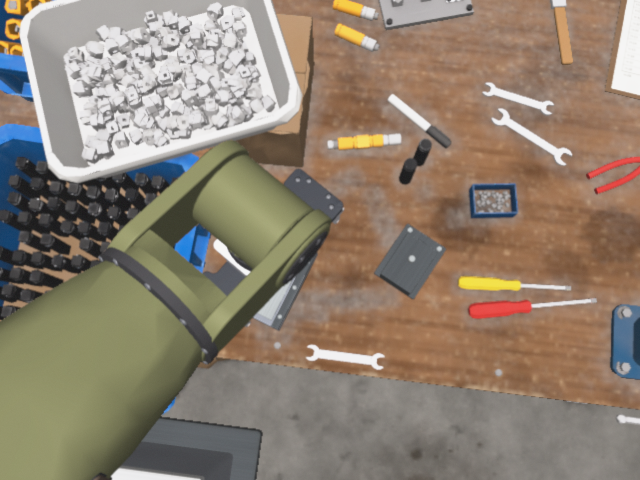

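Run:
```python
import cv2
a=cv2.imread('pics/scene2.png')
cv2.imwrite('pics/cs.png',cv2.resize(a[100:270,40:310],None,fx=2.9,fy=2.9,interpolation=cv2.INTER_CUBIC))
```

```text
(no output)
```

View pics/cs.png

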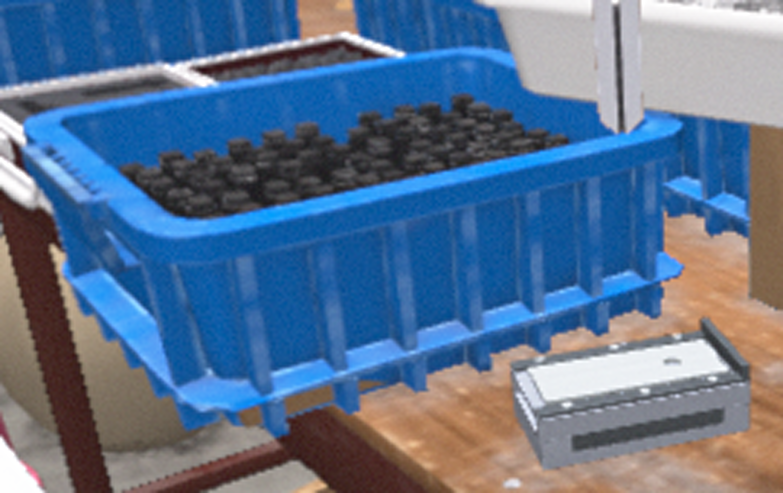

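Run:
```python
from h import *
a=cv2.imread('pics/top0.png')
cv2.imwrite('pics/cb.png',cv2.resize(a[140:430,130:300],None,fx=2.05*1,fy=2.05,interpolation=cv2.INTER_CUBIC))
for z in (.1,.12,.14,.16,.18):
    print(z,[np.round(at('scene',(r,c),z)[:2],3) for c,r in ((97.5,190),(188.3,170),(247,153),(275,145))])
```

```text
0.1 [array([ 0.26 , -0.017]), array([ 0.442, -0.026]), array([ 0.602, -0.009]), array([0.692, 0.001])]
0.12 [array([ 0.245, -0.069]), array([ 0.415, -0.078]), array([ 0.566, -0.061]), array([ 0.651, -0.052])]
0.14 [array([ 0.23, -0.12]), array([ 0.389, -0.129]), array([ 0.53 , -0.113]), array([ 0.609, -0.105])]
0.16 [array([ 0.215, -0.172]), array([ 0.363, -0.18 ]), array([ 0.494, -0.166]), array([ 0.568, -0.158])]
0.18 [array([ 0.2  , -0.224]), array([ 0.337, -0.231]), array([ 0.458, -0.218]), array([ 0.526, -0.211])]
```

View pics/cb.png

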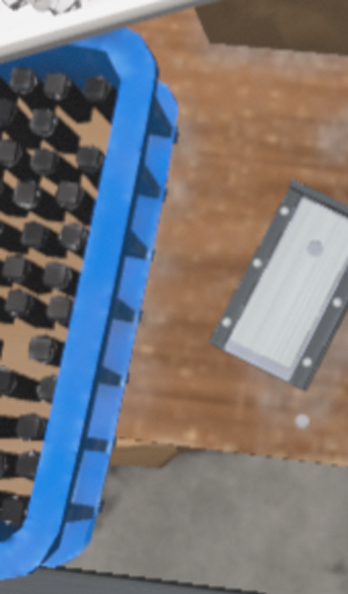

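Run:
```python
from h import *
for z in (.13,.135,.14,.145,.15):
    print(z,[np.round(at('top',(140+y/2.05,130+x/2.05),z)[:2],3) for x,y in ((157,80),(125,240),(98,360),(75,460),(60,520))], [np.round(at('scene',(r,c),z)[:2],3) for c,r in ((97.5,190),(188.3,170),(247,153))])
```

```text
0.13 [array([ 0.579, -0.123]), array([ 0.463, -0.12 ]), array([ 0.379, -0.116]), array([ 0.311, -0.112]), array([ 0.272, -0.109])] [array([ 0.237, -0.095]), array([ 0.402, -0.103]), array([ 0.548, -0.087])]
0.135 [array([ 0.578, -0.125]), array([ 0.462, -0.121]), array([ 0.379, -0.117]), array([ 0.312, -0.113]), array([ 0.272, -0.11 ])] [array([ 0.234, -0.107]), array([ 0.396, -0.116]), array([ 0.539, -0.1  ])]
0.14 [array([ 0.576, -0.126]), array([ 0.461, -0.123]), array([ 0.378, -0.118]), array([ 0.312, -0.114]), array([ 0.272, -0.111])] [array([ 0.23, -0.12]), array([ 0.389, -0.129]), array([ 0.53 , -0.113])]
0.145 [array([ 0.575, -0.127]), array([ 0.46 , -0.124]), array([ 0.378, -0.119]), array([ 0.312, -0.115]), array([ 0.273, -0.112])] [array([ 0.226, -0.133]), array([ 0.383, -0.142]), array([ 0.521, -0.127])]
0.15 [array([ 0.573, -0.128]), array([ 0.459, -0.125]), array([ 0.378, -0.121]), array([ 0.312, -0.117]), array([ 0.273, -0.114])] [array([ 0.222, -0.146]), array([ 0.376, -0.155]), array([ 0.512, -0.14 ])]
```

carry_out(
  deltas=[
    {"x": 0,"y": 0,"z": 0.5,"wx": 0,"wy": 0,"wz": -1,"jaw": 0},
    {"x": 0,"y": 0,"z": 0.5,"wx": 0,"wy": 0,"wz": -1,"jaw": 0},
    {"x": 0,"y": 0,"z": 0.5,"wx": 0,"wy": 0,"wz": -1,"jaw": 0},
    {"x": 0,"y": 0,"z": 0.5,"wx": 0,"wy": 0,"wz": -0.2,"jaw": 0},
    {"x": 0.53,"y": 0.29,"z": 0.5,"wx": 0,"wy": 0,"wz": 0,"jaw": 0},
    {"x": 0.53,"y": 0.29,"z": 0.5,"wx": 0,"wy": 0,"wz": 0,"jaw": 0},
    {"x": 0,"y": 0,"z": 1,"wx": 0,"wy": 0,"wz": 0,"jaw": 0},
    {"x": 0,"y": 0,"z": 1,"wx": 0,"wy": 0,"wz": 0,"jaw": 0},
    {"x": 0,"y": 0,"z": 1,"wx": 0,"wy": 0,"wz": 0,"jaw": 0},
    {"x": 0,"y": 0,"z": 0.6,"wx": 0,"wy": 0,"wz": 0,"jaw": 0},
    {"x": 0,"y": 0,"z": 0.3,"wx": 0,"wy": 0,"wz": 0,"jaw": 0},
    {"x": 0,"y": 0,"z": 0,"wx": 0,"wy": 0,"wz": 0,"jaw": 0},
  ],
)

```text
time_s: 3.88
ee_pos: [0.4686, -0.2341, 0.066]
eef_rot: [-3.14, -0.0, 1.238]
force: [-0.3, 0.8, -0.1]
grip_width: 0.0006
```

Run:
```python
from h import *
a=ctrl.camera('scene')
cv2.imwrite('pics/s3.png',cv2.resize(a[120:280,180:380],None,fx=4,fy=3.75,interpolation=cv2.INTER_CUBIC))
o=ctrl.get_obs()
for k in('time_s','ee_pos','eef_rot','force'): print(k,np.round(o[k],4))
```

```text
time_s 3.9333
ee_pos [ 0.469  -0.2345  0.0672]
eef_rot [-3.1410e+00 -2.0000e-04  1.2379e+00]
force [ 0.2824 -0.1907 -0.2443]
```

View pics/s3.png

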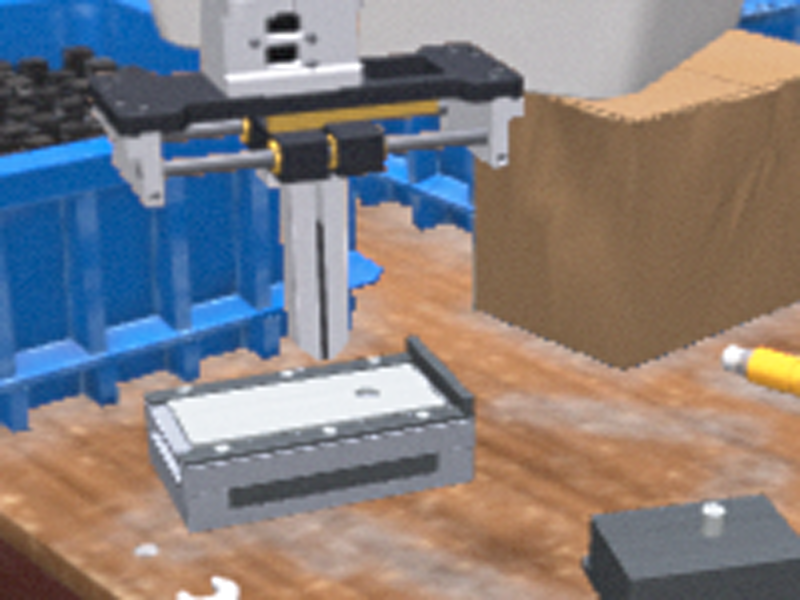

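carry_out(
  deltas=[
    {"x": 0,"y": 0,"z": 0.5,"wx": 0,"wy": 0,"wz": 0,"jaw": 0},
    {"x": 0,"y": 0,"z": 0.4,"wx": 0,"wy": 0,"wz": 0,"jaw": 0},
    {"x": 0,"y": 0,"z": 0.25,"wx": 0,"wy": 0,"wz": 0,"jaw": 0},
    {"x": 0,"y": 0,"z": 0.1,"wx": 0,"wy": 0,"wz": 0,"jaw": 0},
    {"x": 0,"y": 0,"z": 0.05,"wx": 0,"wy": 0,"wz": 0,"jaw": 0},
    {"x": 0,"y": 0,"z": 0,"wx": 0,"wy": 0,"wz": 0,"jaw": 0},
  ],
)

```text
time_s: 4.43
ee_pos: [0.4686, -0.235, 0.0414]
eef_rot: [-3.141, -0.0, 1.239]
force: [0.3, 0.1, 0.5]
grip_width: 0.0004
```

Run:
```python
from h import *
print(proj('scene',[.469,-.2345,.0672]))
o=ctrl.get_obs()
for k in('time_s','ee_pos','eef_rot','force'): print(k,np.round(o[k],4))
```

```text
[[259.91406893 212.6283092 ]]
time_s 4.4333
ee_pos [ 0.4686 -0.235   0.0414]
eef_rot [-3.1415 -0.      1.2386]
force [0.3338 0.083  0.5171]
```

carry_out(
  deltas=[
    {"x": 0,"y": 0,"z": 0.03,"wx": 0,"wy": 0,"wz": 0,"jaw": 0},
    {"x": 0,"y": 0,"z": 0.03,"wx": 0,"wy": 0,"wz": 0,"jaw": 0},
    {"x": 0,"y": 0,"z": 0.03,"wx": 0,"wy": 0,"wz": 0,"jaw": 0},
    {"x": 0,"y": 0,"z": 0.03,"wx": 0,"wy": 0,"wz": 0,"jaw": 0},
    {"x": 0,"y": 0,"z": 0.03,"wx": 0,"wy": 0,"wz": 0,"jaw": 0},
  ],
)

```text
time_s: 4.85
ee_pos: [0.4687, -0.2351, 0.0386]
eef_rot: [3.141, 0.0, 1.239]
force: [-0.1, -0.8, 0.6]
grip_width: 0.0005
```

carry_out(
  deltas=[
    {"x": 0,"y": 0,"z": 0.03,"wx": 0,"wy": 0,"wz": 0,"jaw": 0},
    {"x": 0,"y": 0,"z": 0.0,"wx": 0,"wy": 0,"wz": 0,"jaw": 0},
  ],
)

```text
time_s: 5.02
ee_pos: [0.4687, -0.2351, 0.0382]
eef_rot: [3.141, 0.0, 1.239]
force: [-1.3, 0.3, 3.8]
grip_width: 0.0008
```

carry_out(
  deltas=[
    {"x": 0,"y": 0,"z": 0.01,"wx": 0,"wy": 0,"wz": 0,"jaw": 0},
    {"x": 0,"y": 0,"z": 0.0,"wx": 0,"wy": 0,"wz": 0,"jaw": 0},
  ],
)

```text
time_s: 5.18
ee_pos: [0.4687, -0.2351, 0.0381]
eef_rot: [3.141, 0.0, 1.239]
force: [-2.9, 0.4, 7.0]
grip_width: 0.0005
```

carry_out(
  deltas=[
    {"x": 0,"y": 0,"z": 0.014,"wx": 0,"wy": 0,"wz": 0,"jaw": 0},
    {"x": 0,"y": 0,"z": 0.0,"wx": 0,"wy": 0,"wz": 0,"jaw": 0},
  ],
)

```text
time_s: 5.35
ee_pos: [0.4687, -0.2351, 0.0381]
eef_rot: [3.141, 0.0, 1.239]
force: [-3.4, 1.6, 10.2]
grip_width: 0.0004
```

carry_out(
  deltas=[
    {"x": 0,"y": -0.05,"z": 0.003,"wx": 0,"wy": 0,"wz": 0,"jaw": 0},
    {"x": 0,"y": -0.05,"z": 0.003,"wx": 0,"wy": 0,"wz": 0,"jaw": 0},
    {"x": 0,"y": -0.05,"z": 0.0,"wx": 0,"wy": 0,"wz": 0,"jaw": 0},
  ],
)

```text
time_s: 5.6
ee_pos: [0.4667, -0.2345, 0.0381]
eef_rot: [3.139, 0.0, 1.239]
force: [2.6, -1.6, 6.3]
grip_width: 0.0003
```

carry_out(
  deltas=[
    {"x": 0,"y": 0,"z": 0.012,"wx": 0,"wy": 0,"wz": 0,"jaw": 0},
    {"x": 0,"y": -0.03,"z": 0.01,"wx": 0,"wy": 0,"wz": 0,"jaw": 0},
    {"x": 0,"y": -0.05,"z": 0.0,"wx": 0,"wy": 0,"wz": 0,"jaw": 0},
  ],
)

```text
time_s: 5.85
ee_pos: [0.4657, -0.2342, 0.0381]
eef_rot: [3.137, 0.001, 1.239]
force: [3.8, -1.7, 9.4]
grip_width: 0.0006
```

carry_out(
  deltas=[
    {"x": 0,"y": -0.08,"z": 0.008,"wx": 0,"wy": 0,"wz": 0,"jaw": 0},
    {"x": 0,"y": -0.08,"z": 0.004,"wx": 0,"wy": 0,"wz": 0,"jaw": 0},
    {"x": 0,"y": -0.08,"z": 0.0,"wx": 0,"wy": 0,"wz": 0,"jaw": 0},
  ],
)

```text
time_s: 6.1
ee_pos: [0.4613, -0.2328, 0.0381]
eef_rot: [3.137, 0.001, 1.239]
force: [3.9, -0.1, 10.5]
grip_width: 0.0004
```

Run:
```python
from h import *
a=ctrl.camera('scene')
cv2.imwrite('pics/s4.png',cv2.resize(a[180:280,200:310],None,fx=6,fy=6,interpolation=cv2.INTER_CUBIC))
for r in ctrl.mark_of('scene','shim_front')[:2]+ctrl.mark_of('scene','shim_hole')[:2]: print(r['position'],r['conf'],at('scene',r['position'],.034))
o=ctrl.get_obs()
for k in('time_s','ee_pos','eef_rot','force'): print(k,np.round(o[k],4))
```

```text
[236.5, 219.2] 0.58 [ 0.39309242 -0.21101387  0.034     ]
[228.5, 267.2] 0.58 [ 0.47862362 -0.24244675  0.034     ]
time_s 6.25
ee_pos [ 0.4611 -0.2328  0.0381]
eef_rot [3.1372e+00 8.0000e-04 1.2387e+00]
force [ 2.1392 -0.7626 11.4199]
```

View pics/s4.png

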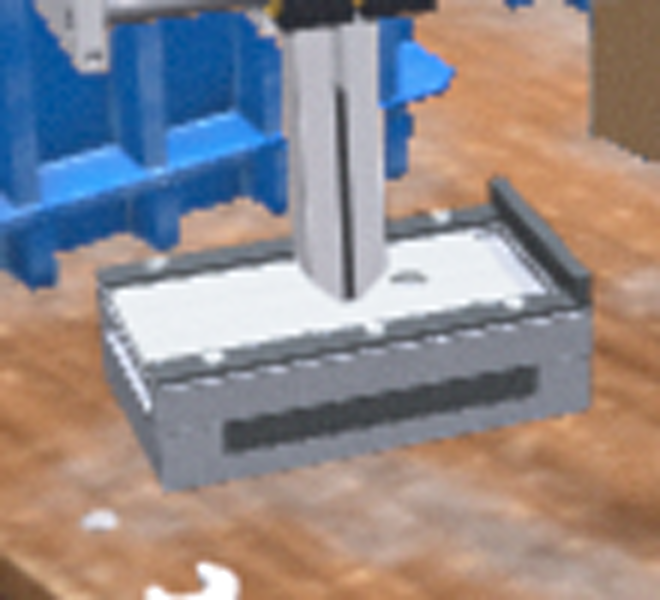

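carry_out(
  deltas=[
    {"x": 0,"y": -0.1,"z": 0.003,"wx": 0,"wy": 0,"wz": 0,"jaw": 0},
    {"x": 0,"y": -0.1,"z": 0.0,"wx": 0,"wy": 0,"wz": 0,"jaw": 0},
    {"x": 0,"y": -0.1,"z": 0.0,"wx": 0,"wy": 0,"wz": 0,"jaw": 0},
    {"x": 0,"y": -0.1,"z": 0.0,"wx": 0,"wy": 0,"wz": 0,"jaw": 0},
  ],
)

```text
time_s: 6.58
ee_pos: [0.4538, -0.2303, 0.0381]
eef_rot: [3.137, 0.001, 1.239]
force: [4.3, -1.7, 10.7]
grip_width: 0.0002
```

carry_out(
  deltas=[
    {"x": 0,"y": -0.1,"z": 0.002,"wx": 0,"wy": 0,"wz": 0,"jaw": 0},
    {"x": 0,"y": -0.1,"z": 0.0,"wx": 0,"wy": 0,"wz": 0,"jaw": 0},
    {"x": 0,"y": -0.1,"z": 0.0,"wx": 0,"wy": 0,"wz": 0,"jaw": 0},
    {"x": 0,"y": -0.1,"z": 0.0,"wx": 0,"wy": 0,"wz": 0,"jaw": 0},
    {"x": 0,"y": -0.1,"z": 0.0,"wx": 0,"wy": 0,"wz": 0,"jaw": 0},
  ],
)

```text
time_s: 7.0
ee_pos: [0.4443, -0.227, 0.0381]
eef_rot: [3.136, 0.001, 1.239]
force: [4.4, -1.6, 11.5]
grip_width: 0.0002
```

carry_out(
  deltas=[
    {"x": 0,"y": -0.1,"z": 0.0,"wx": 0,"wy": 0,"wz": 0,"jaw": 0},
    {"x": 0,"y": -0.1,"z": 0.0,"wx": 0,"wy": 0,"wz": 0,"jaw": 0},
    {"x": 0,"y": -0.1,"z": 0.0,"wx": 0,"wy": 0,"wz": 0,"jaw": 0},
    {"x": 0,"y": -0.1,"z": 0.0,"wx": 0,"wy": 0,"wz": 0,"jaw": 0},
  ],
)

```text
time_s: 7.33
ee_pos: [0.4368, -0.2244, 0.038]
eef_rot: [3.136, 0.001, 1.239]
force: [4.7, -1.3, 11.4]
grip_width: 0.0005
```

Run:
```python
from h import *
a=ctrl.camera('scene')
cv2.imwrite('pics/s5.png',cv2.resize(a[180:280,190:310],None,fx=6,fy=6,interpolation=cv2.INTER_CUBIC))
o=ctrl.get_obs()
for k in('time_s','ee_pos','eef_rot','force'): print(k,np.round(o[k],4))
```

```text
time_s 7.3833
ee_pos [ 0.4365 -0.2243  0.038 ]
eef_rot [3.1365e+00 9.0000e-04 1.2388e+00]
force [ 3.6698 -1.1008 12.376 ]
```

View pics/s5.png

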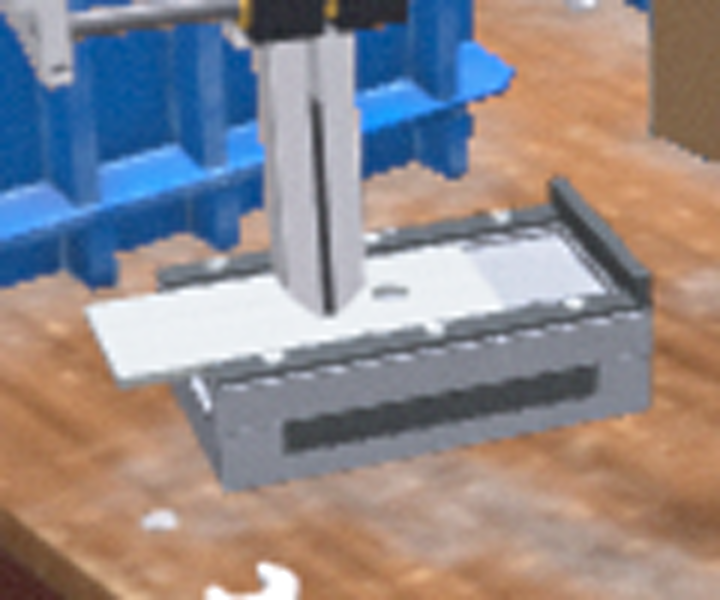

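carry_out(
  deltas=[
    {"x": 0,"y": -0.1,"z": 0.0,"wx": 0,"wy": 0,"wz": 0,"jaw": 0},
    {"x": 0,"y": -0.1,"z": 0.0,"wx": 0,"wy": 0,"wz": 0,"jaw": 0},
    {"x": 0,"y": -0.1,"z": 0.0,"wx": 0,"wy": 0,"wz": 0,"jaw": 0},
    {"x": 0,"y": -0.1,"z": 0.0,"wx": 0,"wy": 0,"wz": 0,"jaw": 0},
    {"x": 0,"y": -0.1,"z": 0.0,"wx": 0,"wy": 0,"wz": 0,"jaw": 0},
    {"x": 0,"y": -0.1,"z": 0.0,"wx": 0,"wy": 0,"wz": 0,"jaw": 0},
  ],
)

```text
time_s: 7.88
ee_pos: [0.4254, -0.2205, 0.038]
eef_rot: [3.137, 0.001, 1.239]
force: [3.5, -1.1, 10.5]
grip_width: 0.0005
```

Run:
```python
from h import *
a=ctrl.camera('scene')
cv2.imwrite('pics/s6.png',cv2.resize(a[180:280,190:310],None,fx=6,fy=6,interpolation=cv2.INTER_CUBIC))
o=ctrl.get_obs()
for k in('time_s','ee_pos','eef_rot','force'): print(k,np.round(o[k],4))
```

```text
time_s 7.9333
ee_pos [ 0.4251 -0.2204  0.038 ]
eef_rot [3.1367e+00 1.0000e-03 1.2388e+00]
force [ 3.4349 -1.4299 11.907 ]
```

View pics/s6.png

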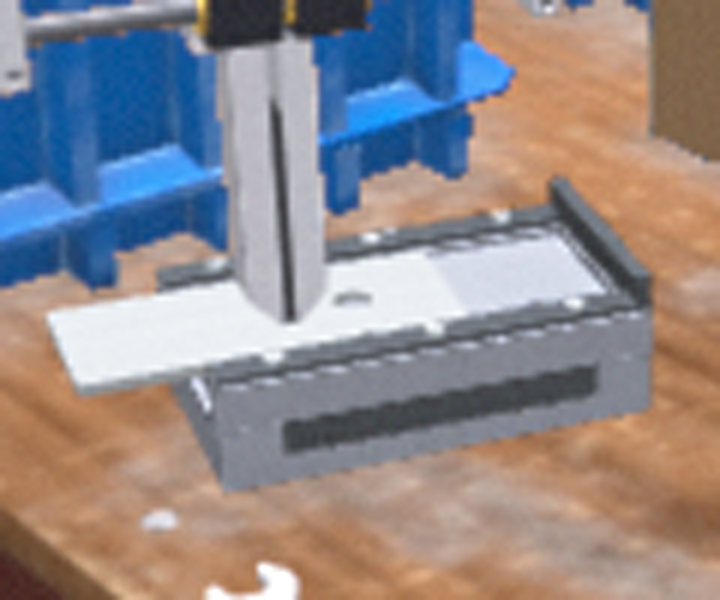

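Run:
```python
from h import *
f=lambda x,y,z:at('scene',(180+(y+.5)/6-.5,190+(x+.5)/6-.5),z)
a,b=f(78,392,.034),f(47,313,.038)
u=np.array([.9455,-.3256,0]);m=np.array([.396,-.212,.036])
print(a,b,(a-m)@u,(b-m)@u)
c,d=f(463,310,.038),f(428,250,.038); print(c,d,(c-m)@u,(d-m)@u)
# tray mouth corner near rail top & bottom
e=f(222,488,0);g=f(222,385,.04);print(e,g,(e-m)@u,(g-m)@u)
h=f(350,298,.038);print('hole',h,(h-m)@u)
```

```text
[ 0.35406404 -0.21903744  0.034     ] [ 0.36939465 -0.17572578  0.038     ] -0.03735906415373569 -0.036966239137703596
[ 0.46637171 -0.25719025  0.038     ] [ 0.48369707 -0.21627586  0.038     ] 0.08125039419042125 0.08430980001902144
[ 0.38497502 -0.24328032  0.        ] [ 0.38227246 -0.25247409  0.04      ] -0.0002392439838263599 0.00019897060748583608
hole [ 0.4449452  -0.22781089  0.038     ] 0.0514257147048744
```

carry_out(
  deltas=[
    {"x": 0,"y": -0.09,"z": 0.0,"wx": 0,"wy": 0,"wz": 0,"jaw": 0},
    {"x": 0,"y": 0,"z": -0.02,"wx": 0,"wy": 0,"wz": 0,"jaw": 0},
    {"x": 0,"y": 0,"z": -0.03,"wx": 0,"wy": 0,"wz": 0,"jaw": 0},
    {"x": 0,"y": 0,"z": -0.04,"wx": 0,"wy": 0,"wz": 0,"jaw": 0},
    {"x": 0,"y": 0,"z": -0.04,"wx": 0,"wy": 0,"wz": 0,"jaw": 0},
    {"x": 0,"y": 0,"z": -0.05,"wx": 0,"wy": 0,"wz": 0,"jaw": 0},
    {"x": 0,"y": 0,"z": -0.1,"wx": 0,"wy": 0,"wz": 0,"jaw": 0},
    {"x": 0,"y": 0,"z": -0.5,"wx": 0,"wy": 0,"wz": 0,"jaw": 0},
    {"x": 0,"y": 0,"z": -1,"wx": 0,"wy": 0,"wz": 0,"jaw": 0},
    {"x": 0,"y": 0,"z": -1,"wx": 0,"wy": 0,"wz": 0,"jaw": 0},
    {"x": 0,"y": 0,"z": -1,"wx": 0,"wy": 0,"wz": 0,"jaw": 100},
    {"x": 0,"y": 0,"z": -1,"wx": 0,"wy": 0,"wz": 0,"jaw": 100},
  ],
)

```text
time_s: 8.93
ee_pos: [0.4219, -0.2189, 0.1337]
eef_rot: [3.141, 0.0, 1.239]
force: [-0.0, 0.2, 0.2]
grip_width: 0.0103
```

Run:
```python
from h import *
a=ctrl.camera('scene'); b=ctrl.camera('top')
cv2.imwrite('pics/s7.png',cv2.resize(a[180:280,190:310],None,fx=6,fy=6,interpolation=cv2.INTER_CUBIC))
cv2.imwrite('pics/t7.png',b)
o=ctrl.get_obs()
for k in('time_s','qpos','ee_pos','eef_rot','force'): print(k,np.round(o[k],4))
```

```text
time_s 9.0333
qpos [-0.5557  0.2089  1.8083  0.      1.1194 -0.2237]
ee_pos [ 0.4231 -0.2196  0.1355]
eef_rot [3.1366e+00 1.1000e-03 1.2388e+00]
force [-0.0011  0.4514 -0.6293]
```

View pics/s7.png

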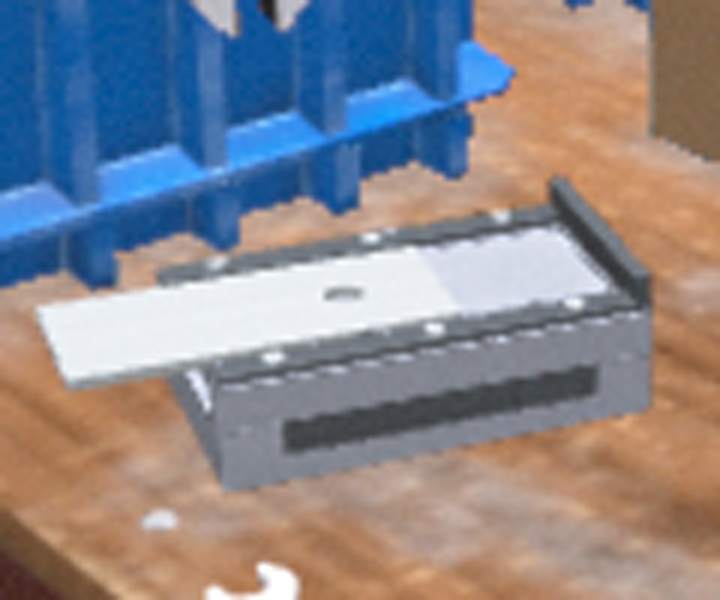

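View pics/t7.png

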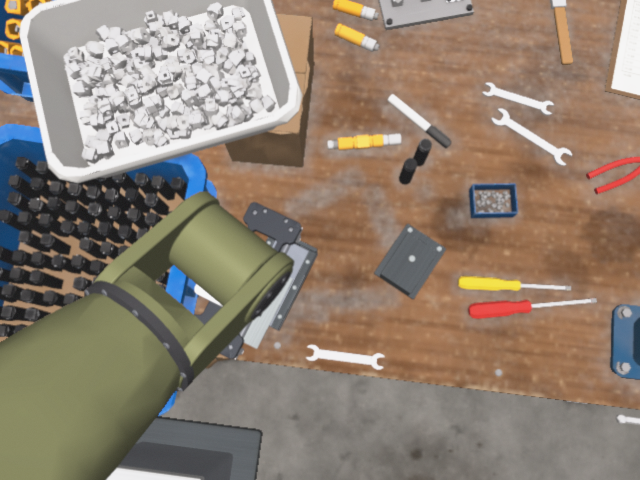

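Run:
```python
from h import *
f=lambda x,y,z:at('scene',(180+(y+.5)/6-.5,190+(x+.5)/6-.5),z)
u=np.array([.9455,-.3256,0]);v=np.array([.3256,.9455,0]);m=np.array([.396,-.212,.036])
for n,p in dict(near=(70,388,.036),nearT=(68,383,.04),far=(38,308,.04),bn=(458,307,.04),bf=(420,247,.04),hole=(344,293,.04)).items():
    q=f(*p); print(n,np.round(q,4),np.round([(q-m)@u,(q-m)@v],4))
a,b=f(68,383,.04),f(38,308,.04);c,d=f(458,307,.04),f(420,247,.04)
print(np.degrees(np.arctan2(*((c+d)-(a+b))[1::-1])))
```

```text
near [ 0.3518 -0.2187  0.036 ] [-0.0396 -0.0207]
nearT [ 0.3495 -0.2223  0.04  ] [-0.0406 -0.0249]
far [ 0.3672 -0.1746  0.04  ] [-0.0394  0.026 ]
bn [ 0.4641 -0.2577  0.04  ] [ 0.0793 -0.021 ]
bf [ 0.4807 -0.2162  0.04  ] [0.0814 0.0236]
hole [ 0.4433 -0.2271  0.04  ] [0.0497 0.0011]
-18.66407540785101
```

carry_out(
  deltas=[
    {"x": 0,"y": 0,"z": -0.2,"wx": 0,"wy": 0,"wz": 1,"jaw": 100},
    {"x": 0,"y": 0,"z": -0.2,"wx": 0,"wy": 0,"wz": 1,"jaw": 100},
    {"x": 0,"y": 0,"z": -0.2,"wx": 0,"wy": 0,"wz": 1,"jaw": 100},
    {"x": 0,"y": 0,"z": -0.2,"wx": 0,"wy": 0,"wz": 1,"jaw": 100},
    {"x": 0,"y": 0,"z": -0.2,"wx": 0,"wy": 0,"wz": 1,"jaw": 100},
    {"x": 0,"y": 0,"z": -0.2,"wx": 0,"wy": 0,"wz": 1,"jaw": 100},
    {"x": 0,"y": 0,"z": -0.2,"wx": 0,"wy": 0,"wz": 1,"jaw": 100},
    {"x": 0,"y": 0,"z": -0.2,"wx": 0,"wy": 0,"wz": 1,"jaw": 100},
    {"x": 0,"y": 0,"z": -0.2,"wx": 0,"wy": 0,"wz": 1,"jaw": 100},
    {"x": 0,"y": 0,"z": -0.2,"wx": 0,"wy": 0,"wz": 1,"jaw": 100},
    {"x": 0,"y": 0,"z": 0,"wx": 0,"wy": 0,"wz": 1,"jaw": 100},
    {"x": 0,"y": 0,"z": 0,"wx": 0,"wy": 0,"wz": 1,"jaw": 100},
  ],
)

```text
time_s: 10.03
ee_pos: [0.4219, -0.2189, 0.1719]
eef_rot: [-3.141, 0.0, 0.275]
force: [-0.9, 0.9, -0.4]
grip_width: 0.0933
```

carry_out(
  deltas=[
    {"x": 0,"y": 0,"z": 0,"wx": 0,"wy": 0,"wz": 1,"jaw": 100},
    {"x": 0,"y": 0,"z": 0,"wx": 0,"wy": 0,"wz": 1,"jaw": 100},
    {"x": 0,"y": 0,"z": 0,"wx": 0,"wy": 0,"wz": 1,"jaw": 100},
    {"x": 0,"y": 0,"z": 0,"wx": 0,"wy": 0,"wz": 1,"jaw": 100},
    {"x": 0,"y": 0,"z": 0,"wx": 0,"wy": 0,"wz": 1,"jaw": 100},
    {"x": 0,"y": 0,"z": 0,"wx": 0,"wy": 0,"wz": 1,"jaw": 100},
    {"x": 0,"y": 0,"z": 0,"wx": 0,"wy": 0,"wz": 1,"jaw": 100},
    {"x": 0,"y": 0,"z": 0,"wx": 0,"wy": 0,"wz": 0.56,"jaw": 100},
    {"x": 0,"y": 0,"z": 0,"wx": 0,"wy": 0,"wz": 0,"jaw": 100},
  ],
)

```text
time_s: 10.78
ee_pos: [0.4218, -0.2188, 0.1717]
eef_rot: [-3.141, 0.001, -0.328]
force: [0.4, 0.5, 0.7]
grip_width: 0.0939
```

carry_out(
  deltas=[
    {"x": 0,"y": 0,"z": 0,"wx": 0,"wy": -1,"wz": 0,"jaw": 100},
    {"x": 0,"y": 0,"z": 0,"wx": 0,"wy": -1,"wz": 0,"jaw": 100},
    {"x": 0,"y": 0,"z": 0,"wx": 0,"wy": -1,"wz": 0,"jaw": 100},
    {"x": 0,"y": 0,"z": 0,"wx": 0,"wy": -1,"wz": 0,"jaw": 100},
    {"x": 0,"y": 0,"z": 0,"wx": 0,"wy": -1,"wz": 0,"jaw": 100},
    {"x": 0,"y": 0,"z": 0,"wx": 0,"wy": -1,"wz": 0,"jaw": 100},
    {"x": 0,"y": 0,"z": 0,"wx": 0,"wy": -1,"wz": 0,"jaw": 100},
    {"x": 0,"y": 0,"z": 0,"wx": 0,"wy": -0.5,"wz": 0,"jaw": 100},
    {"x": 0,"y": 0,"z": 0,"wx": 0,"wy": 0,"wz": 0,"jaw": 100},
  ],
)

```text
time_s: 11.53
ee_pos: [0.422, -0.2188, 0.1705]
eef_rot: [-3.14, 0.605, -0.323]
force: [-1.0, -0.4, -0.1]
grip_width: 0.0938
```

```bash
cat >> h.py <<'E'
def need(target, Rt=None):
    o=ctrl.get_obs(); M=R.from_euler('xyz',o['eef_rot'])
    d=M.inv().apply(np.array(target)-o['ee_pos'])/.02
    print('pos',np.round(o['ee_pos'],4),'shift units',np.round(d,3))
    if Rt is not None: print('turn units',np.round((M.inv()*Rt).as_rotvec()/.08,3))
def tgtR(yaw,lean):  # lean: fingers pointing back by lean
    return R.from_euler('xyz',[np.pi,0,yaw])*R.from_rotvec([0,-lean,0])
E
python3 - <<'E'
from h import *
a=ctrl.camera('scene')
cv2.imwrite('pics/s8.png',a)
o=ctrl.get_obs()
for k in('time_s','qpos','ee_pos','eef_rot','force','grip_width'): print(k,np.round(o[k],4))
print(R.from_euler('xyz',o['eef_rot']).as_matrix().round(3))
Rt=tgtR(np.radians(-18.8),.6)
need([.3713,-.2031,.0265],Rt)
need([.3713,-.2031,.09],Rt)
E
```

```text
time_s 11.5833
qpos [-0.4998  0.5426  1.3743 -0.1009  1.8177  1.4005]
ee_pos [ 0.4221 -0.2189  0.171 ]
eef_rot [-3.1402  0.6012 -0.3238]
force [-0.364   0.0644 -0.7899]
grip_width 0.094
[[ 0.782 -0.319 -0.536]
 [-0.262 -0.948  0.181]
 [-0.566 -0.001 -0.825]]
pos [ 0.4221 -0.2189  0.171 ] shift units [1.895 0.07  7.461]
turn units [0.013 0.016 0.044]
pos [ 0.4221 -0.2189  0.171 ] shift units [0.099 0.066 4.843]
turn units [0.013 0.016 0.044]
```

View pics/s8.png

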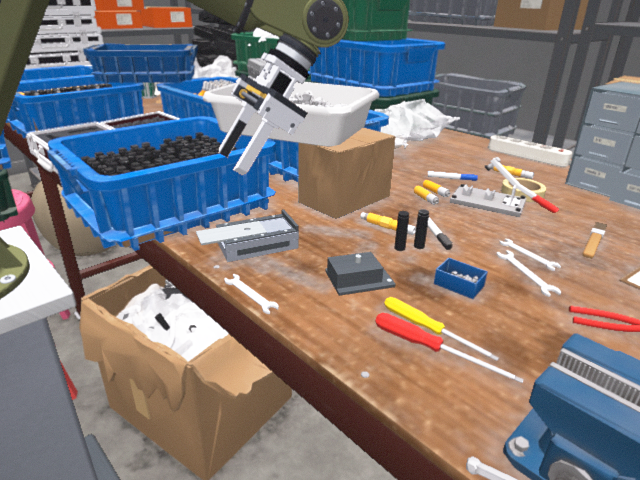

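carry_out(
  deltas=[
    {"x": 0.05,"y": 0.04,"z": 0.9,"wx": 0,"wy": 0,"wz": 0.04,"jaw": 100},
    {"x": 0.05,"y": 0.03,"z": 0.9,"wx": 0,"wy": 0,"wz": 0,"jaw": 100},
    {"x": 0,"y": 0,"z": 0.9,"wx": 0,"wy": 0,"wz": 0,"jaw": 100},
    {"x": 0,"y": 0,"z": 0.9,"wx": 0,"wy": 0,"wz": 0,"jaw": 100},
    {"x": 0,"y": 0,"z": 0.74,"wx": 0,"wy": 0,"wz": 0,"jaw": 100},
    {"x": 0,"y": 0,"z": 0.5,"wx": 0,"wy": 0,"wz": 0,"jaw": 100},
    {"x": 0,"y": 0,"z": 0,"wx": 0,"wy": 0,"wz": 0,"jaw": 100},
  ],
)

```text
time_s: 12.17
ee_pos: [0.3702, -0.2028, 0.0903]
eef_rot: [3.14, 0.601, -0.329]
force: [0.7, -1.3, -0.2]
grip_width: 0.0946
```

Run:
```python
from h import *
a=ctrl.camera('scene')
cv2.imwrite('pics/s9.png',cv2.resize(a[110:270,170:330],None,fx=3.7,fy=3.7,interpolation=cv2.INTER_CUBIC))
Rt=tgtR(np.radians(-18.8),.6)
need([.3713,-.2031,.0265],Rt)
```

```text
pos [ 0.3711 -0.2032  0.0912] shift units [ 1.831 -0.014  2.668]
turn units [ 0.013 -0.006 -0.013]
```

View pics/s9.png

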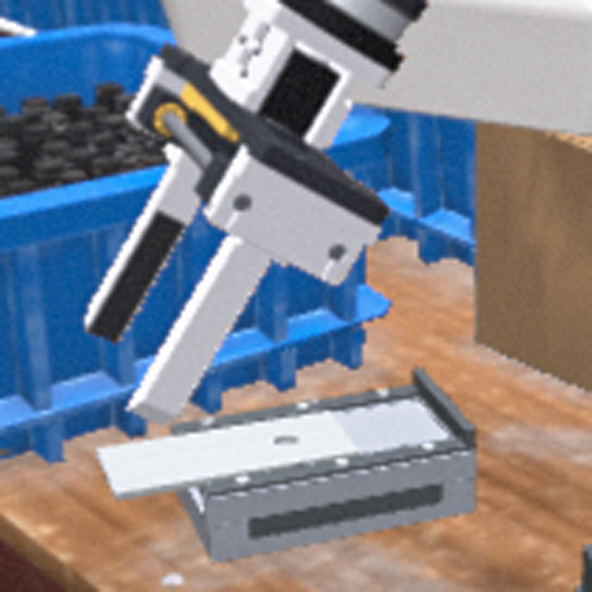

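carry_out(
  deltas=[
    {"x": 0.4,"y": 0,"z": 0.58,"wx": 0,"wy": 0,"wz": 0,"jaw": 80},
    {"x": 0.4,"y": 0,"z": 0.58,"wx": 0,"wy": 0,"wz": 0,"jaw": 80},
    {"x": 0.4,"y": 0,"z": 0.58,"wx": 0,"wy": 0,"wz": 0,"jaw": 80},
  ],
)

```text
time_s: 12.47
ee_pos: [0.3725, -0.2039, 0.0492]
eef_rot: [3.139, 0.597, -0.33]
force: [0.1, 0.1, 0.1]
grip_width: 0.0776
```

Run:
```python
from h import *
a=ctrl.camera('scene')
cv2.imwrite('pics/s10.png',cv2.resize(a[110:270,170:330],None,fx=3.7,fy=3.7,interpolation=cv2.INTER_CUBIC))
Rt=tgtR(np.radians(-18.8),.6)
need([.3713,-.2031,.0265],Rt)
```

```text
pos [ 0.3714 -0.2033  0.0469] shift units [ 0.567 -0.01   0.847]
turn units [ 0.012  0.006 -0.012]
```

View pics/s10.png

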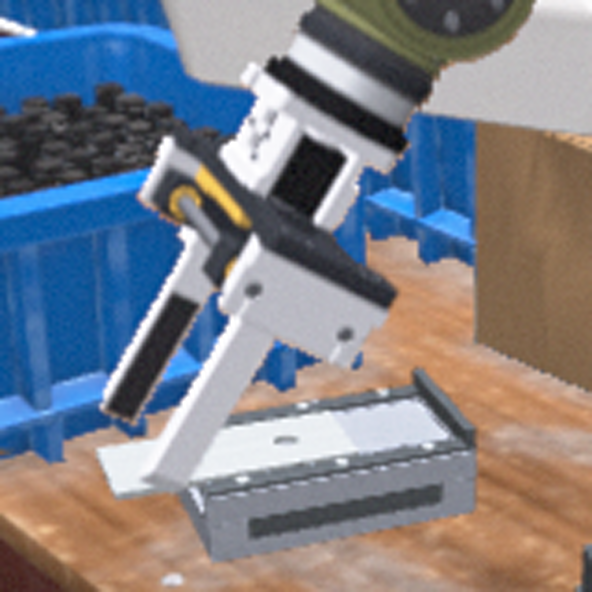

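carry_out(
  deltas=[
    {"x": 0.2,"y": 0,"z": 0.3,"wx": 0,"wy": 0,"wz": 0,"jaw": 80},
    {"x": 0.2,"y": 0,"z": 0.3,"wx": 0,"wy": 0,"wz": 0,"jaw": 80},
    {"x": 0.16,"y": 0,"z": 0.23,"wx": 0,"wy": 0,"wz": 0,"jaw": 80},
    {"x": 0,"y": 0,"z": 0,"wx": 0,"wy": 0,"wz": 0,"jaw": 80},
  ],
)

```text
time_s: 12.85
ee_pos: [0.3713, -0.2034, 0.0282]
eef_rot: [3.14, 0.601, -0.33]
force: [0.1, 0.3, -0.8]
grip_width: 0.075
```

Run:
```python
from h import *
a=ctrl.camera('scene')
cv2.imwrite('pics/s11.png',cv2.resize(a[110:270,170:330],None,fx=3.7,fy=3.7,interpolation=cv2.INTER_CUBIC))
Rt=tgtR(np.radians(-18.8),.6)
need([.3713,-.2031,.0265],Rt); print(ctrl.get_obs()['force'])
```

```text
pos [ 0.3714 -0.2034  0.0287] shift units [ 0.054 -0.015  0.095]
turn units [ 0.014  0.004 -0.017]
[ 0.47487663  0.932691   -0.55314057]
```

View pics/s11.png

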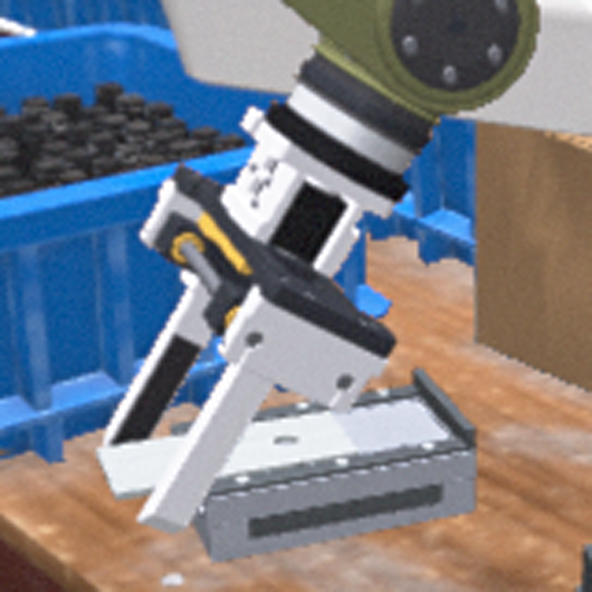

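carry_out(
  deltas=[
    {"x": 0.05,"y": 0,"z": 0.09,"wx": 0,"wy": 0,"wz": 0,"jaw": 60},
    {"x": 0,"y": 0,"z": 0,"wx": 0,"wy": 0,"wz": 0,"jaw": 45},
    {"x": 0,"y": 0,"z": 0,"wx": 0,"wy": 0,"wz": 0,"jaw": 45},
    {"x": 0,"y": 0,"z": 0,"wx": 0,"wy": 0,"wz": 0,"jaw": 45},
    {"x": 0,"y": 0,"z": 0,"wx": 0,"wy": 0,"wz": 0,"jaw": 45},
  ],
  squeeze=15,
)

```text
time_s: 13.32
ee_pos: [0.3713, -0.2034, 0.0269]
eef_rot: [3.139, 0.6, -0.33]
force: [-0.4, -0.7, 0.0]
grip_width: 0.0495
```

carry_out(
  deltas=[
    {"x": 0,"y": 0,"z": 0,"wx": 0,"wy": 0,"wz": 0,"jaw": 30},
    {"x": 0,"y": 0,"z": 0,"wx": 0,"wy": 0,"wz": 0,"jaw": 30},
    {"x": 0,"y": 0,"z": 0,"wx": 0,"wy": 0,"wz": 0,"jaw": 30},
  ],
  squeeze=45,
)

```text
time_s: 13.57
ee_pos: [0.3713, -0.2034, 0.0268]
eef_rot: [3.139, 0.6, -0.33]
force: [0.9, -0.2, 0.1]
grip_width: 0.0493
```

Run:
```python
from h import *
a=ctrl.camera('scene')
cv2.imwrite('pics/s12.png',cv2.resize(a[110:270,170:330],None,fx=3.7,fy=3.7,interpolation=cv2.INTER_CUBIC))
Rt=tgtR(np.radians(-18.8),.6)
need([.3713,-.2031,.0265],Rt); print(ctrl.get_obs()['force'],ctrl.get_obs()['moment'])
```

```text
pos [ 0.3713 -0.2035  0.0268] shift units [ 0.004 -0.018  0.012]
turn units [ 0.015 -0.003 -0.018]
[ 0.49780212  0.02625823 -0.20702901] [-0.04825205 -0.22462342  0.00223754]
```

View pics/s12.png

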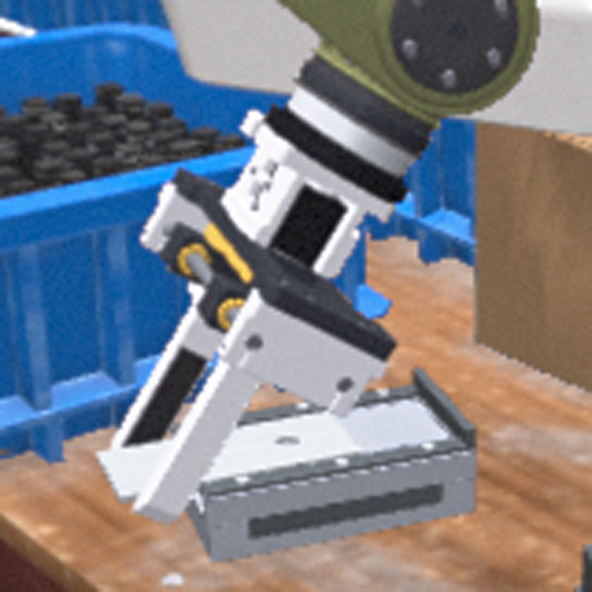

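carry_out(
  deltas=[
    {"x": -0.085,"y": 0,"z": -0.124,"wx": 0,"wy": 0,"wz": 0,"jaw": 30},
    {"x": -0.085,"y": 0,"z": -0.124,"wx": 0,"wy": 0,"wz": 0,"jaw": 30},
    {"x": -0.085,"y": 0,"z": -0.124,"wx": 0,"wy": 0,"wz": 0,"jaw": 30},
    {"x": -0.085,"y": 0,"z": -0.124,"wx": 0,"wy": 0,"wz": 0,"jaw": 30},
    {"x": -0.17,"y": 0,"z": -0.248,"wx": 0,"wy": 0,"wz": 0,"jaw": 30},
    {"x": -0.17,"y": 0,"z": -0.248,"wx": 0,"wy": 0,"wz": 0,"jaw": 30},
    {"x": -0.283,"y": 0,"z": -0.413,"wx": 0,"wy": 0,"wz": 0,"jaw": 30},
    {"x": -0.283,"y": 0,"z": -0.413,"wx": 0,"wy": 0,"wz": 0,"jaw": 30},
    {"x": -0.283,"y": 0,"z": -0.413,"wx": 0,"wy": 0,"wz": 0,"jaw": 30},
    {"x": -0.283,"y": 0,"z": -0.413,"wx": 0,"wy": 0,"wz": 0,"jaw": 30},
    {"x": -0.17,"y": 0,"z": -0.248,"wx": 0,"wy": 0,"wz": 0,"jaw": 30},
    {"x": 0,"y": 0,"z": 0,"wx": 0,"wy": 0,"wz": 0,"jaw": 30},
  ],
)

```text
time_s: 14.62
ee_pos: [0.3717, -0.2035, 0.0982]
eef_rot: [3.139, 0.598, -0.33]
force: [0.4, 0.2, -1.1]
grip_width: 0.0493
```

Run:
```python
from h import *
a=ctrl.camera('scene')
cv2.imwrite('pics/s13.png',cv2.resize(a[60:270,150:360],None,fx=2.8,fy=2.8,interpolation=cv2.INTER_CUBIC))
o=ctrl.get_obs()
for k in('time_s','qpos','ee_pos','eef_rot','force','grip_width'): print(k,np.round(o[k],4))
```

```text
time_s 14.6667
qpos [-0.5184  0.5236  1.594  -0.1083  1.6138  1.4099]
ee_pos [ 0.3714 -0.2034  0.0974]
eef_rot [ 3.1391  0.5988 -0.3301]
force [ 0.4863 -0.4712 -1.3899]
grip_width 0.049
```

View pics/s13.png

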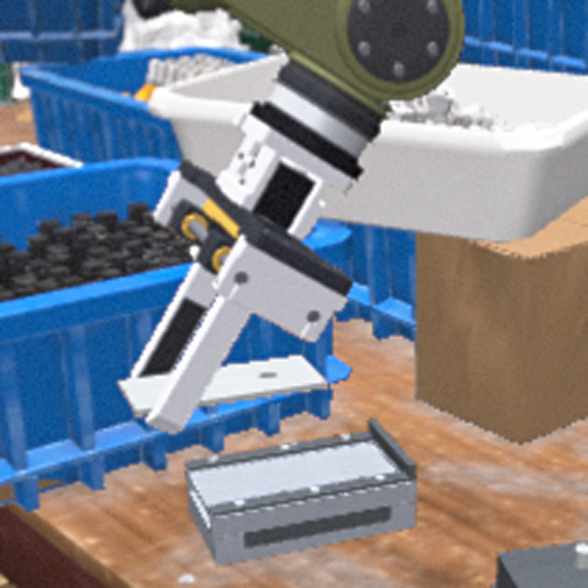

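Run:
```python
from h import *
ctrl.camera('scene')
for l in ('riser_pin','riser','shim_hole','shim_front','shim'):
  for r in ctrl.mark_of('scene',l)[:2]: print(l,r['conf'],r['position'],at('scene',r['position'],.036), at('scene',r['position'],.1066))
y=np.radians(-27.4);u=np.array([np.cos(y),np.sin(y),0])
pin=np.array([.5151,-.4392,0]);T=pin-.0758*u; T[2]=.0974
print(T)
need(T,tgtR(y,.6))
```

```text
riser_pin 0.91 [262.0, 355.9] [ 0.51182444 -0.43936606  0.036     ] [ 0.4217945  -0.51642524  0.1066    ]
riser 0.79 [278.4, 349.4] [ 0.46740113 -0.46636993  0.036     ] [ 0.38538068 -0.53856034  0.1066    ]
shim_hole 0.58 [196.7, 245.7] [ 0.53459524 -0.0936934   0.036     ] [ 0.44045975 -0.23307704  0.1066    ]
shim_front 0.6 [203.5, 191.6] [ 0.42793993 -0.05063685  0.036     ] [ 0.35303429 -0.19778355  0.1066    ]
shim 0.79 [199.3, 229.6] [ 0.50024317 -0.0831749   0.036     ] [ 0.41230133 -0.22445502  0.1066    ]
shim 0.64 [196.0, 245.5] [ 0.53653397 -0.09020156  0.036     ] [ 0.44204893 -0.23021478  0.1066    ]
[ 0.44780359 -0.40431686  0.0974    ]
pos [ 0.371  -0.2032  0.0965] shift units [ 5.656  8.28  -3.918]
turn units [1.073 0.009 1.531]
```

carry_out(
  deltas=[
    {"x": 0.25,"y": 0.4,"z": -0.18,"wx": 0.1,"wy": 0,"wz": 0.14,"jaw": 30},
    {"x": 0.51,"y": 0.74,"z": -0.35,"wx": 0.1,"wy": 0,"wz": 0.14,"jaw": 30},
    {"x": 0.51,"y": 0.74,"z": -0.35,"wx": 0.1,"wy": 0,"wz": 0.14,"jaw": 30},
    {"x": 0.51,"y": 0.74,"z": -0.35,"wx": 0.1,"wy": 0,"wz": 0.14,"jaw": 30},
    {"x": 0.51,"y": 0.74,"z": -0.35,"wx": 0.1,"wy": 0,"wz": 0.14,"jaw": 30},
    {"x": 0.51,"y": 0.74,"z": -0.35,"wx": 0.1,"wy": 0,"wz": 0.14,"jaw": 30},
    {"x": 0.51,"y": 0.74,"z": -0.35,"wx": 0.1,"wy": 0,"wz": 0.14,"jaw": 30},
    {"x": 0.51,"y": 0.74,"z": -0.35,"wx": 0.1,"wy": 0,"wz": 0.14,"jaw": 30},
    {"x": 0.51,"y": 0.74,"z": -0.35,"wx": 0.1,"wy": 0,"wz": 0.14,"jaw": 30},
    {"x": 0.51,"y": 0.74,"z": -0.35,"wx": 0.1,"wy": 0,"wz": 0.14,"jaw": 30},
    {"x": 0.51,"y": 0.74,"z": -0.35,"wx": 0.07,"wy": 0,"wz": 0.13,"jaw": 30},
    {"x": 0.25,"y": 0.4,"z": -0.18,"wx": 0,"wy": 0,"wz": 0,"jaw": 30},
  ],
)

```text
time_s: 15.97
ee_pos: [0.4313, -0.4098, 0.0967]
eef_rot: [3.141, 0.6, -0.481]
force: [0.3, 0.2, -2.9]
grip_width: 0.0485
```

Run:
```python
from h import *
y=np.radians(-27.4);u=np.array([np.cos(y),np.sin(y),0])
pin=np.array([.5151,-.4392,0]);T=pin-.0758*u; T[2]=.060
a=ctrl.camera('scene'); cv2.imwrite('pics/s14.png',cv2.resize(a[110:310,240:440],None,fx=3,fy=3,interpolation=cv2.INTER_CUBIC))
b=ctrl.camera('top'); cv2.imwrite('pics/t14.png',b)
need(T,tgtR(y,.6))
print(ctrl.get_obs()['time_s'],ctrl.get_obs()['grip_width'])
```

```text
pos [ 0.4311 -0.409   0.0964] shift units [ 1.549 -0.596  1.147]
turn units [-0.011  0.005 -0.024]
16.0667 0.048672743313544306
```

View pics/s14.png

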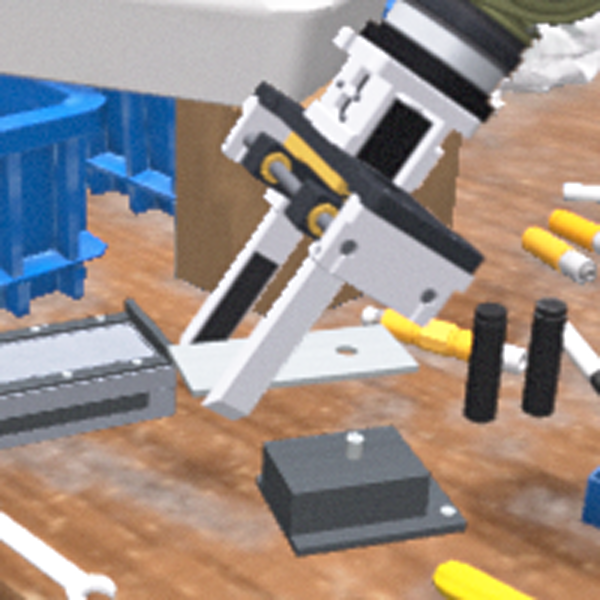

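View pics/t14.png

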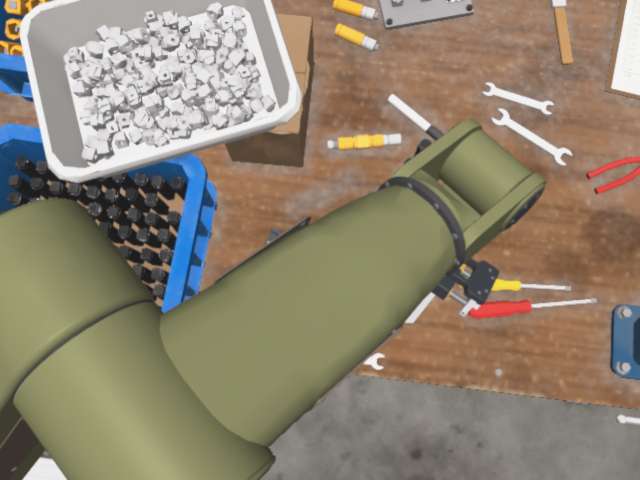

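carry_out(
  deltas=[
    {"x": 0.38,"y": -0.15,"z": 0.28,"wx": 0,"wy": 0,"wz": -0.02,"jaw": 30},
    {"x": 0.38,"y": -0.15,"z": 0.28,"wx": 0,"wy": 0,"wz": 0,"jaw": 30},
    {"x": 0.38,"y": -0.15,"z": 0.28,"wx": 0,"wy": 0,"wz": 0,"jaw": 30},
    {"x": 0.3,"y": -0.15,"z": 0.23,"wx": 0,"wy": 0,"wz": 0,"jaw": 30},
    {"x": 0.11,"y": 0,"z": 0.07,"wx": 0,"wy": 0,"wz": 0,"jaw": 30},
    {"x": 0,"y": 0,"z": 0,"wx": 0,"wy": 0,"wz": 0,"jaw": 30},
  ],
)

```text
time_s: 16.57
ee_pos: [0.4486, -0.4019, 0.06]
eef_rot: [-3.14, 0.602, -0.475]
force: [0.0, -0.8, -1.6]
grip_width: 0.049
```

Run:
```python
from h import *
y=np.radians(-27.4);u=np.array([np.cos(y),np.sin(y),0])
pin=np.array([.5151,-.4392,0]);T=pin-.0758*u; T[2]=.060
a=ctrl.camera('scene'); cv2.imwrite('pics/s15.png',cv2.resize(a[205:305,300:400],None,fx=6,fy=6,interpolation=cv2.INTER_CUBIC))
need(T,tgtR(y,.6))
print(ctrl.get_obs()['time_s'],ctrl.get_obs()['grip_width'])
```

```text
pos [ 0.4486 -0.4022  0.0607] shift units [0.031 0.11  0.022]
turn units [0.007 0.007 0.026]
16.6167 0.049328130434273566
```

View pics/s15.png

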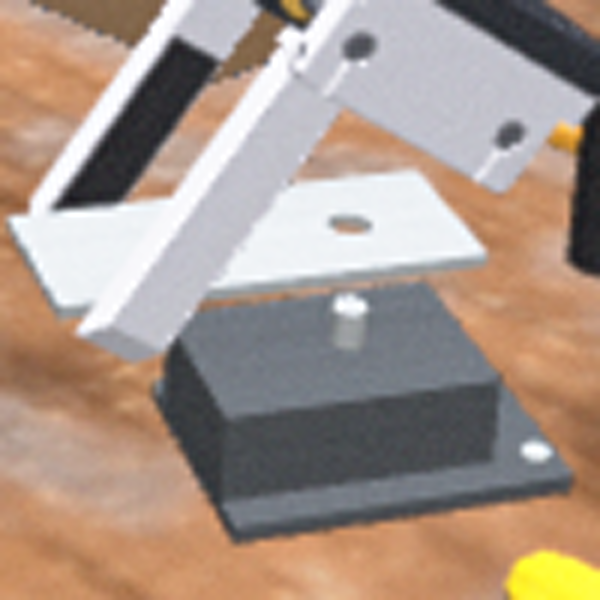

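Run:
```python
from h import *
a=ctrl.camera('scene'); 
cv2.imwrite('pics/s15a.png',cv2.resize(a[225:270,296:346],None,fx=14,fy=13,interpolation=cv2.INTER_CUBIC))
cv2.imwrite('pics/s15b.png',cv2.resize(a[225:270,340:390],None,fx=14,fy=13,interpolation=cv2.INTER_CUBIC))
```

```text
(no output)
```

View pics/s15a.png

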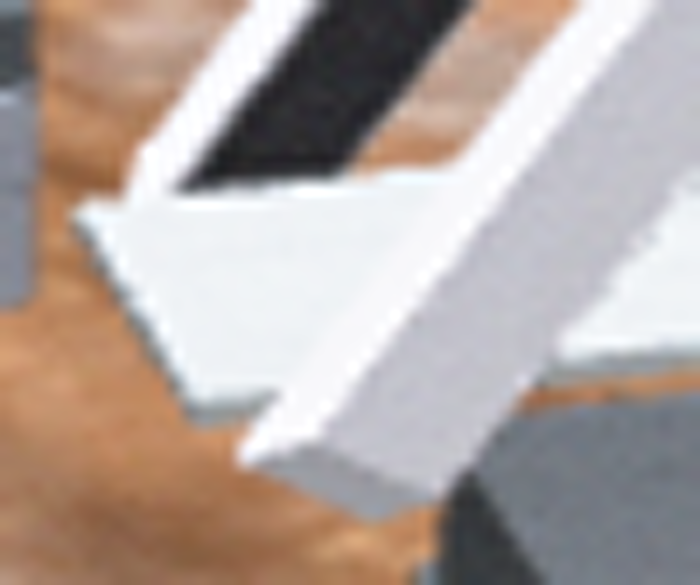

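View pics/s15b.png

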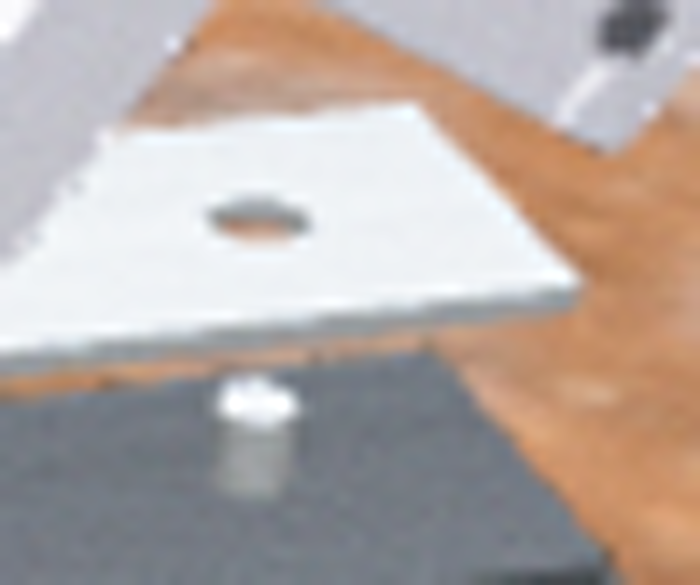

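```bash
cat > fit.py <<'E'
from h import *
from scipy.optimize import least_squares
def px(x,y,x0,y0,fx,fy): return [x0+(x+.5)/fx-.5, y0+(y+.5)/fy-.5]
L=np.array([[-.06,.025,.004],[-.06,-.025,.004],[.06,.025,.004],[.06,-.025,.004],[.03,0,.004]])
def fit(pts,p0,w=None,fixroll=True):
    pts=np.array(pts)
    def f(p):
        M=R.from_euler('xyz',[0 if fixroll else p[5],p[4],p[3]])
        return (proj('scene',M.apply(L)+p[:3])-pts).ravel()
    r=least_squares(f,p0,x_scale=[.01]*3+[.1]*(len(p0)-3)); return r
E
python3 - <<'E'
from fit import *
A=lambda x,y:px(x,y,296,225,14,13); B=lambda x,y:px(x,y,340,225,14,13)
P=[A(75,208),A(195,405),B(412,103),B(580,280),B(260,219)]
o=ctrl.get_obs(); y=o['eef_rot'][2]
p0=[.49,-.425,.07,-.478,0]
r=fit(P,p0); print(np.round(r.x,4),np.degrees(r.x[3:]),'res px',np.round(r.fun.reshape(-1,2),2))
# fix z by kinematics
zz=.036+o['ee_pos'][2]-.0268
f=lambda q: (proj('scene',R.from_euler('xyz',[0,q[3],q[2]]).apply(L)+[q[0],q[1],zz])-np.array(P)).ravel()
r2=least_squares(f,[.49,-.425,-.478,0],x_scale=[.01,.01,.1,.1]); print('zfix',np.round(r2.x,4),np.degrees(r2.x[2:]),np.round(r2.fun.reshape(-1,2),2))
hc=R.from_euler('xyz',[0,r2.x[3],r2.x[2]]).apply([.03,0,.0])+[r2.x[0],r2.x[1],zz]
pin=at('scene',B(258,400)[::-1],.048); print('hole',hc,'pin scene',pin)
pb=at('scene',B(256,488)[::-1],.036); print('pinbase',pb)
yk=o['eef_rot'][2];u=np.array([np.cos(yk),np.sin(yk),0]);print('hole kin',o['ee_pos']+.0758*u)
hh=at('scene',B(260,219)[::-1],zz+.004);print('hole direct',hh)
E
```

```text
[ 0.4907 -0.4227  0.0679 -0.4557  0.0066] [-26.11242104   0.37949718] res px [[ 0.02  0.12]
 [ 0.   -0.09]
 [ 0.02 -0.04]
 [ 0.07  0.14]
 [-0.12 -0.13]]
zfix [ 0.4873 -0.4257 -0.4483  0.0118] [-25.68371734   0.67869395] [[-0.28  0.05]
 [-0.01 -0.08]
 [-0.01 -0.07]
 [ 0.34  0.15]
 [-0.05 -0.15]]
hole [ 0.5143815  -0.43871713  0.07004232] pin scene [ 0.51494649 -0.44017502  0.048     ]
pinbase [ 0.5140484  -0.44165167  0.036     ]
hole kin [ 0.5159641  -0.43723168  0.06119767]
hole direct [ 0.51358882 -0.43957256  0.07439767]
```

Run:
```python
from fit import *
C=lambda x,y:px(x,y,300,205,6,6)
nl,nr,fr=[at('scene',C(*p)[::-1],.036) for p in((222,417),(498,381),(432,284))]
ang=lambda a,b:np.degrees(np.arctan2(*(b-a)[1::-1]))
print('near edge yaw',ang(nl,nr),np.linalg.norm(nr-nl),'end edge',ang(nr,fr)-90,np.linalg.norm(fr-nr))
print('ctr',(nl+fr)/2, 'pin pred', (nl+fr)/2+.005*np.array([.887,-.46,0]))
# plate edges at kin z
A=lambda x,y:px(x,y,296,225,14,13); B=lambda x,y:px(x,y,340,225,14,13)
for za in ((.0739,.0739),(.0741,.0729),(.0742,.0725)):
  a,b=[at('scene',p[::-1],za[0]) for p in(A(75,208),A(195,405))]; c,d=[at('scene',p[::-1],za[1]) for p in(B(412,103),B(580,280))]
  print(za,'long',ang(a,c),ang(b,d),np.linalg.norm(c-a),np.linalg.norm(b-d),'short',ang(b,a)-90,ang(d,c)-90,np.linalg.norm(a-b),np.linalg.norm(c-d))
```

```text
near edge yaw -28.133564219163492 0.07840782222454246 end edge -29.87404862251954 0.05399707147229052
ctr [ 0.5092692  -0.43933918  0.036     ] pin pred [ 0.5137042  -0.44163918  0.036     ]
(0.0739, 0.0739) long -27.04987996958776 -26.400022798710857 0.11866409124826222 0.11895125425831578 short -26.284223821472416 -25.93705888139222 0.050446304800050454 0.049101927957427495
(0.0741, 0.0729) long -26.01817638291658 -25.455863090342948 0.11957754994232683 0.11988713045916743 short -26.284223821472402 -25.937058881392133 0.05041777759847682 0.049240762764262806
(0.0742, 0.0725) long -25.592898296204893 -25.066755394244908 0.11996740180246883 0.12028448237485025 short -26.284223821472366 -25.937058881392304 0.05040351399769008 0.04929629668699692
```

Run:
```python
from h import *
a=cv2.imread('pics/scene0.png'); 
cv2.imwrite('pics/r0.png',cv2.resize(a[248:296,322:398],None,fx=10,fy=10,interpolation=cv2.INTER_CUBIC))
```

```text
(no output)
```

View pics/r0.png

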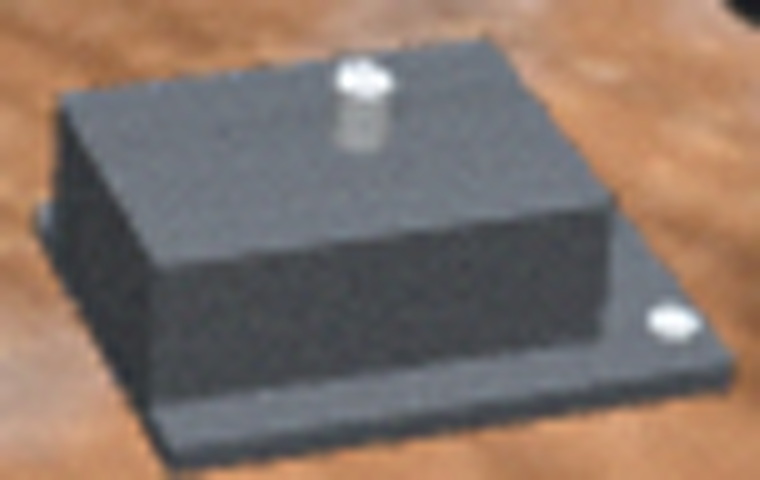

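Run:
```python
from fit import *
C=lambda x,y:px(x,y,322,248,10,10)
P=np.array([C(60,93),C(488,38),C(613,203),C(157,267),C(364,80),C(172,470),C(735,378)])
Q=np.array([[-.04,.028,.036],[.04,.028,.036],[.04,-.028,.036],[-.04,-.028,.036],[.005,0,.048],[-.04,-.038,0],[.06,-.038,0]])
f=lambda q:(proj('scene',R.from_euler('z',q[2]).apply(Q)+[q[0],q[1],0])-P).ravel()
r=least_squares(f,[.51,-.437,-.48],x_scale=[.01,.01,.1]);print(r.x,np.degrees(r.x[2]),np.round(r.fun.reshape(-1,2),2))
print('pin',R.from_euler('z',r.x[2]).apply([.005,0,0])+[r.x[0],r.x[1],0])
f=lambda q:(proj('scene',R.from_euler('z',q[2]).apply(Q)+[q[0],q[1],q[3]])-P).ravel()
r=least_squares(f,[.51,-.437,-.48,0],x_scale=[.01,.01,.1,.01]);print('zfree',r.x,np.degrees(r.x[2]),np.round(r.fun.reshape(-1,2),2))
print('pin',R.from_euler('z',r.x[2]).apply([.005,0,0])+[r.x[0],r.x[1],0])
# top view
T=lambda x,y:px(x,y,365,215,6,6)
Pt=np.array([T(258,52),T(485,207),T(292,503),T(57,348),T(282,262),T(97,358),T(270,475)])
Qt=np.array([[.06,.038,.008],[.06,-.038,.008],[-.04,-.038,.008],[-.04,.038,.008],[.005,0,.048],[-.04,.028,.036],[-.04,-.028,.036]])
f=lambda q:(proj('top',R.from_euler('z',q[2]).apply(Qt)+[q[0],q[1],0])-Pt).ravel()
r=least_squares(f,[.51,-.437,-.48],x_scale=[.01,.01,.1]);print('top',r.x,np.degrees(r.x[2]),np.round(r.fun.reshape(-1,2),2))
print('pin',R.from_euler('z',r.x[2]).apply([.005,0,0])+[r.x[0],r.x[1],0])
```

```text
[ 0.51128624 -0.43706683 -0.46204232] -26.473075124896113 [[-0.91 -0.4 ]
 [ 0.1  -0.85]
 [ 0.78 -0.98]
 [ 0.12 -0.55]
 [-0.05 -0.61]
 [-0.25  1.38]
 [ 0.2   1.41]]
pin [ 0.51576196 -0.43929572  0.        ]
zfree [ 0.5251339  -0.42546404 -0.46876753 -0.011302  ] -26.858401314878364 [[ 0.02 -0.07]
 [-0.04 -0.22]
 [ 0.08 -0.73]
 [ 0.58 -0.66]
 [-0.   -0.13]
 [ 0.13  0.66]
 [-0.8   1.17]]
pin [ 0.52959453 -0.42772298  0.        ]
top [ 0.51032847 -0.43715233 -0.47864448] -27.424308869449757 [[-0.45 -0.45]
 [ 1.23 -0.5 ]
 [-0.04  1.09]
 [-0.78  0.25]
 [ 0.18  0.35]
 [-0.78 -0.75]
 [ 0.64 -0.06]]
pin [ 0.51476658 -0.43945521  0.        ]
```

Run:
```python
from fit import *
C=lambda x,y:px(x,y,322,248,10,10)
P=np.array([C(60,93),C(488,38),C(613,203),C(157,267),C(364,80)])
Q=np.array([[-.04,.028,.036],[.04,.028,.036],[.04,-.028,.036],[-.04,-.028,.036],[.005,0,.048]])
f=lambda q:(proj('scene',R.from_euler('z',q[2]).apply(Q)+[q[0],q[1],0])-P).ravel()
r=least_squares(f,[.51,-.437,-.48],x_scale=[.01,.01,.1]);print(r.x,np.degrees(r.x[2]),np.round(r.fun.reshape(-1,2),2))
print('pin',R.from_euler('z',r.x[2]).apply([.005,0,0])+[r.x[0],r.x[1],0])
print('pin direct',at('scene',C(364,80)[::-1],.048))
```

```text
[ 0.50976437 -0.43843458 -0.47488628] -27.208979350839265 [[-0.88  0.03]
 [ 0.42 -0.15]
 [ 0.76 -0.13]
 [-0.25  0.  ]
 [-0.04  0.03]]
pin [ 0.5142111  -0.44072077  0.        ]
pin direct [ 0.514338   -0.44069728  0.048     ]
```

carry_out(
  deltas=[
    {"x": 0,"y": 0.1,"z": 0,"wx": 0.02,"wy": 0,"wz": 0.03,"jaw": 30},
    {"x": 0.15,"y": 0,"z": 0.22,"wx": 0,"wy": 0,"wz": 0,"jaw": 30},
    {"x": 0.15,"y": 0,"z": 0.22,"wx": 0,"wy": 0,"wz": 0,"jaw": 30},
    {"x": 0.12,"y": 0,"z": 0.17,"wx": 0,"wy": 0,"wz": 0,"jaw": 30},
    {"x": 0.07,"y": 0,"z": 0.1,"wx": 0,"wy": 0,"wz": 0,"jaw": 30},
    {"x": 0,"y": 0,"z": 0,"wx": 0,"wy": 0,"wz": 0,"jaw": 30},
    {"x": 0,"y": 0,"z": 0,"wx": 0,"wy": 0,"wz": 0,"jaw": 30},
  ],
)

```text
time_s: 17.25
ee_pos: [0.4476, -0.4043, 0.0436]
eef_rot: [-3.141, 0.6, -0.479]
force: [-0.6, -0.1, -0.9]
grip_width: 0.0489
```

Run:
```python
from fit import *
a=ctrl.camera('scene'); cv2.imwrite('pics/s16a.png',cv2.resize(a[230:275,296:346],None,fx=14,fy=13,interpolation=cv2.INTER_CUBIC))
cv2.imwrite('pics/s16b.png',cv2.resize(a[230:275,340:390],None,fx=14,fy=13,interpolation=cv2.INTER_CUBIC))
y=np.radians(-27.4);u=np.array([np.cos(y),np.sin(y),0])
pin=np.array([.5148,-.4394,0]);T=pin-.0758*u; T[2]=.0418
need(T,tgtR(y,.6)); print(ctrl.get_obs()['force'],ctrl.get_obs()['time_s'])
```

```text
pos [ 0.4477 -0.4043  0.0439] shift units [0.055 0.013 0.088]
turn units [-0.015 -0.002 -0.009]
[-0.26347272  0.13494903 -2.06418867] 17.3
```

View pics/s16a.png

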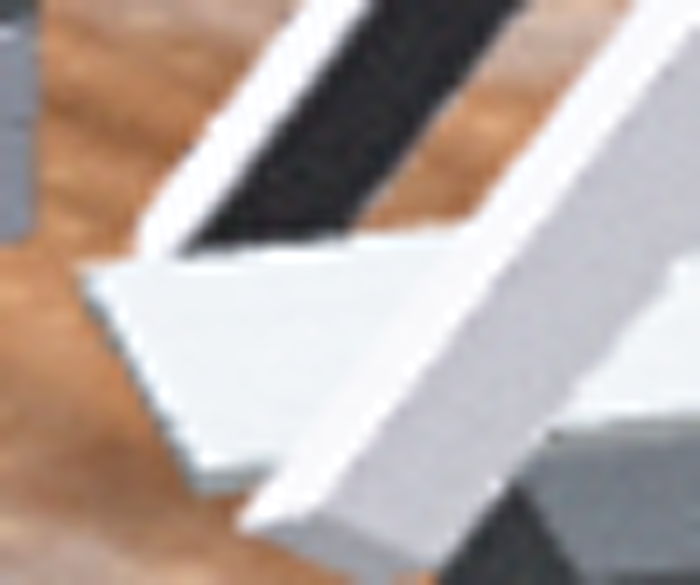

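View pics/s16b.png

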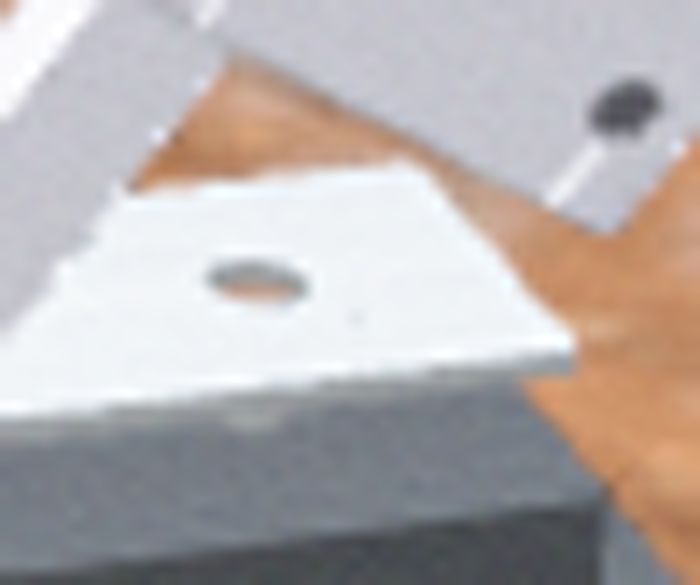

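Run:
```python
from fit import *
A=lambda x,y:px(x,y,296,230,14,13); B=lambda x,y:px(x,y,340,230,14,13)
P=np.array([A(80,270),A(197,472),B(408,163),B(575,342),B(257,281)])
o=ctrl.get_obs(); zz=.036+o['ee_pos'][2]-.0268
f=lambda q: (proj('scene',R.from_euler('xyz',[0,q[3],q[2]]).apply(L)+[q[0],q[1],zz])-P).ravel()
r2=least_squares(f,[.49,-.425,-.478,0],x_scale=[.01,.01,.1,.1]); print('zfix',np.round(r2.x,4),np.degrees(r2.x[2:]),np.round(r2.fun.reshape(-1,2),2))
print('hole',R.from_euler('xyz',[0,r2.x[3],r2.x[2]]).apply([.03,0,.0])+[r2.x[0],r2.x[1],zz])
r=fit(P,[.49,-.425,.05,-.478,0]);print('free',r.x,np.degrees(r.x[3:]),np.round(r.fun.reshape(-1,2),2))
for s in (0,.0006,.001): print(s,at('scene',B(257,281)[::-1],zz+.004-s))
for d in (B(258,335),px(364,80,322,248,10,10)): print('pin',at('scene',d[::-1],.048))
yk=o['eef_rot'][2];u=np.array([np.cos(yk),np.sin(yk),0]);print('hole kin',o['ee_pos']+.0758*u)
```

```text
zfix [ 0.4867 -0.4272 -0.4497  0.0128] [-25.76369487   0.7344999 ] [[-0.33  0.02]
 [ 0.04 -0.05]
 [ 0.03 -0.21]
 [ 0.28  0.29]
 [-0.03 -0.17]]
hole [ 0.51375354 -0.44026652  0.05268665]
free [ 0.49026132 -0.4239697   0.05027422 -0.4576596   0.00696464] [-26.22196359   0.39904423] [[-0.01  0.1 ]
 [ 0.06 -0.06]
 [ 0.05 -0.17]
 [ 0.    0.27]
 [-0.1  -0.15]]
0 [ 0.51290471 -0.44113625  0.05707122]
0.0006 [ 0.5137151  -0.44044697  0.05647122]
0.001 [ 0.51425536 -0.43998746  0.05607122]
pin [ 0.51494649 -0.44017502  0.048     ]
pin [ 0.514338   -0.44069728  0.048     ]
hole kin [ 0.5149523  -0.43927716  0.04387122]
```

carry_out(
  deltas=[
    {"x": 0.03,"y": 0,"z": 0.01,"wx": 0,"wy": 0,"wz": 0,"jaw": 30},
    {"x": 0.014,"y": 0,"z": 0.021,"wx": 0,"wy": 0,"wz": 0,"jaw": 30},
    {"x": 0.014,"y": 0,"z": 0.021,"wx": 0,"wy": 0,"wz": 0,"jaw": 30},
    {"x": 0.014,"y": 0,"z": 0.021,"wx": 0,"wy": 0,"wz": 0,"jaw": 30},
    {"x": 0.014,"y": 0,"z": 0.021,"wx": 0,"wy": 0,"wz": 0,"jaw": 30},
    {"x": 0.014,"y": 0,"z": 0.021,"wx": 0,"wy": 0,"wz": 0,"jaw": 30},
    {"x": 0.014,"y": 0,"z": 0.021,"wx": 0,"wy": 0,"wz": 0,"jaw": 30},
    {"x": 0,"y": 0,"z": 0,"wx": 0,"wy": 0,"wz": 0,"jaw": 30},
  ],
)

```text
time_s: 17.97
ee_pos: [0.4479, -0.4044, 0.0401]
eef_rot: [-3.141, 0.6, -0.479]
force: [-0.2, 0.6, -1.7]
grip_width: 0.0491
```

Run:
```python
from h import *
o=ctrl.get_obs()
print(o['time_s'],o['ee_pos'],o['force'],o['moment'])
```

```text
17.9667 [ 0.4479177  -0.40444792  0.04014805] [-0.23428951  0.64321305 -1.74824184] [-0.11273687 -0.31305174 -0.01230335]
```

carry_out(
  deltas=[
    {"x": 0.014,"y": 0,"z": 0.021,"wx": 0,"wy": 0,"wz": 0,"jaw": 30},
    {"x": 0.014,"y": 0,"z": 0.021,"wx": 0,"wy": 0,"wz": 0,"jaw": 30},
  ],
)

```text
time_s: 18.13
ee_pos: [0.448, -0.4045, 0.0392]
eef_rot: [-3.141, 0.6, -0.479]
force: [0.4, 0.1, -2.6]
grip_width: 0.049
```

carry_out(
  deltas=[
    {"x": 0.014,"y": 0,"z": 0.021,"wx": 0,"wy": 0,"wz": 0,"jaw": 30},
    {"x": 0,"y": 0,"z": 0,"wx": 0,"wy": 0,"wz": 0,"jaw": 30},
  ],
)

```text
time_s: 18.3
ee_pos: [0.4479, -0.4044, 0.0386]
eef_rot: [-3.141, 0.6, -0.479]
force: [0.2, 0.5, -2.1]
grip_width: 0.0491
```

Run:
```python
from h import *
o=ctrl.get_obs()
print(o['time_s'],o['ee_pos'],o['force'],o['moment'])
```

```text
18.3 [ 0.44790479 -0.40442667  0.03862993] [ 0.21030114  0.48030953 -2.08001318] [-0.10898157 -0.29350446  0.03870672]
```

No contact yet; continue down in small steps.

carry_out(
  deltas=[
    {"x": 0.014,"y": 0,"z": 0.021,"wx": 0,"wy": 0,"wz": 0,"jaw": 30},
    {"x": 0,"y": 0,"z": 0,"wx": 0,"wy": 0,"wz": 0,"jaw": 30},
  ],
)

```text
time_s: 18.47
ee_pos: [0.4479, -0.4044, 0.0381]
eef_rot: [-3.141, 0.6, -0.479]
force: [0.7, 0.8, -1.4]
grip_width: 0.0493
```

carry_out(
  deltas=[
    {"x": 0.014,"y": 0,"z": 0.021,"wx": 0,"wy": 0,"wz": 0,"jaw": 30},
    {"x": 0,"y": 0,"z": 0,"wx": 0,"wy": 0,"wz": 0,"jaw": 30},
  ],
)

```text
time_s: 18.63
ee_pos: [0.4479, -0.4044, 0.0376]
eef_rot: [-3.141, 0.6, -0.479]
force: [-0.1, 0.3, -3.0]
grip_width: 0.0488
```

Run:
```python
from h import *
o=ctrl.get_obs()
print(o['time_s'],o['ee_pos'],o['force'],o['moment'])
a=ctrl.camera('scene')
cv2.imwrite('pics/s17b.png',cv2.resize(a[230:275,330:390],None,fx=13,fy=13,interpolation=cv2.INTER_CUBIC))
```

```text
18.6333 [ 0.44786922 -0.40443969  0.03763032] [-0.09754048  0.34884569 -2.97819059] [-0.16037032 -0.31017584  0.04586343]
```

View pics/s17b.png

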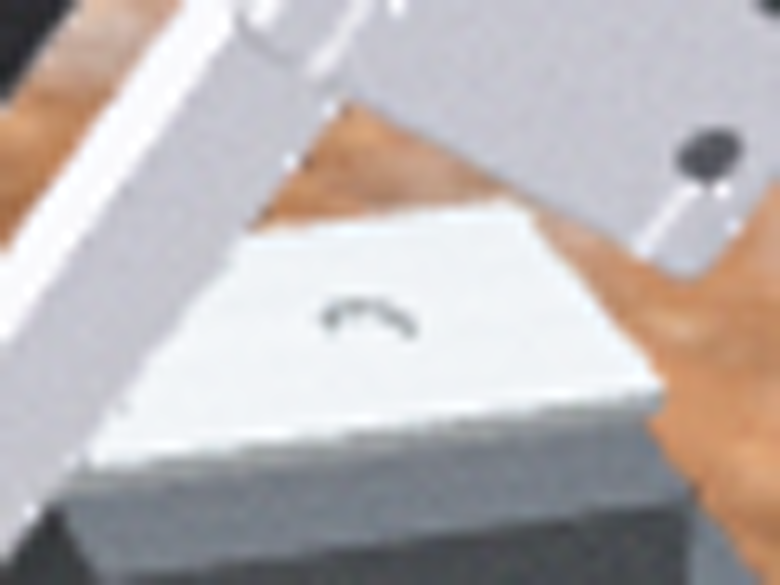

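carry_out(
  deltas=[
    {"x": 0.014,"y": 0,"z": 0.021,"wx": 0,"wy": 0,"wz": 0,"jaw": 30},
    {"x": 0.014,"y": 0,"z": 0.021,"wx": 0,"wy": 0,"wz": 0,"jaw": 30},
    {"x": 0.014,"y": 0,"z": 0.021,"wx": 0,"wy": 0,"wz": 0,"jaw": 30},
    {"x": 0,"y": 0,"z": 0,"wx": 0,"wy": 0,"wz": 0,"jaw": 30},
  ],
)

```text
time_s: 19.02
ee_pos: [0.4479, -0.4044, 0.0361]
eef_rot: [-3.141, 0.6, -0.479]
force: [0.6, -0.2, -2.1]
grip_width: 0.049
```

carry_out(
  deltas=[
    {"x": 0.014,"y": 0,"z": 0.021,"wx": 0,"wy": 0,"wz": 0,"jaw": 30},
    {"x": 0.014,"y": 0,"z": 0.021,"wx": 0,"wy": 0,"wz": 0,"jaw": 30},
    {"x": 0.014,"y": 0,"z": 0.021,"wx": 0,"wy": 0,"wz": 0,"jaw": 30},
    {"x": 0,"y": 0,"z": 0,"wx": 0,"wy": 0,"wz": 0,"jaw": 30},
  ],
)

```text
time_s: 19.35
ee_pos: [0.4478, -0.4044, 0.0346]
eef_rot: [-3.141, 0.6, -0.479]
force: [-0.3, 0.2, -1.8]
grip_width: 0.0494
```

Run:
```python
from h import *
o=ctrl.get_obs()
print(o['time_s'],o['ee_pos'],o['force'],o['moment'])
a=ctrl.camera('scene')
cv2.imwrite('pics/s18b.png',cv2.resize(a[230:290,290:390],None,fx=8,fy=8,interpolation=cv2.INTER_CUBIC))
```

```text
19.35 [ 0.44784453 -0.40439699  0.03457153] [-0.28602235  0.18537513 -1.76682832] [-0.11184339 -0.39631395  0.00641745]
```

View pics/s18b.png

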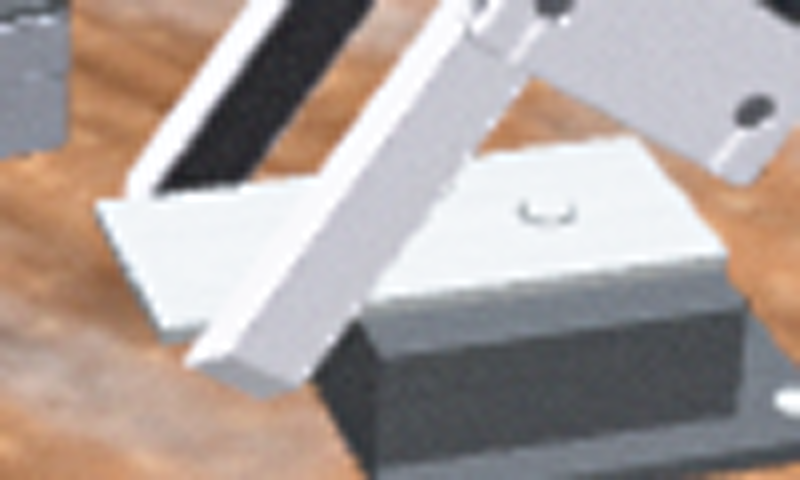

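carry_out(
  deltas=[
    {"x": 0.014,"y": 0,"z": 0.021,"wx": 0,"wy": 0,"wz": 0,"jaw": 30},
    {"x": 0.014,"y": 0,"z": 0.021,"wx": 0,"wy": 0,"wz": 0,"jaw": 30},
    {"x": 0.014,"y": 0,"z": 0.021,"wx": 0,"wy": 0,"wz": 0,"jaw": 30},
    {"x": 0.014,"y": 0,"z": 0.021,"wx": 0,"wy": 0,"wz": 0,"jaw": 30},
    {"x": 0.014,"y": 0,"z": 0.021,"wx": 0,"wy": 0,"wz": 0,"jaw": 30},
    {"x": 0.014,"y": 0,"z": 0.021,"wx": 0,"wy": 0,"wz": 0,"jaw": 30},
  ],
)

```text
time_s: 19.9
ee_pos: [0.4479, -0.4044, 0.0316]
eef_rot: [-3.141, 0.6, -0.479]
force: [0.2, -0.7, -2.0]
grip_width: 0.0491
```

carry_out(
  deltas=[
    {"x": 0.014,"y": 0,"z": 0.021,"wx": 0,"wy": 0,"wz": 0,"jaw": 30},
    {"x": 0.014,"y": 0,"z": 0.021,"wx": 0,"wy": 0,"wz": 0,"jaw": 30},
    {"x": 0.014,"y": 0,"z": 0.021,"wx": 0,"wy": 0,"wz": 0,"jaw": 30},
    {"x": 0.014,"y": 0,"z": 0.021,"wx": 0,"wy": 0,"wz": 0,"jaw": 30},
    {"x": 0,"y": 0,"z": 0,"wx": 0,"wy": 0,"wz": 0,"jaw": 30},
  ],
)

```text
time_s: 20.32
ee_pos: [0.4478, -0.4044, 0.0295]
eef_rot: [-3.141, 0.6, -0.479]
force: [0.5, 0.4, -1.1]
grip_width: 0.0492
```

Run:
```python
from h import *
o=ctrl.get_obs()
print(o['time_s'],o['ee_pos'],o['force'],o['moment'])
```

```text
20.3167 [ 0.44780575 -0.40437692  0.02952488] [ 0.48380105  0.44825333 -1.12188356] [-0.10868155 -0.3689581  -0.02266413]
```

carry_out(
  deltas=[
    {"x": 0.014,"y": 0,"z": 0.021,"wx": 0,"wy": 0,"wz": 0,"jaw": 30},
    {"x": 0.014,"y": 0,"z": 0.021,"wx": 0,"wy": 0,"wz": 0,"jaw": 30},
    {"x": 0,"y": 0,"z": 0,"wx": 0,"wy": 0,"wz": 0,"jaw": 30},
  ],
)

```text
time_s: 20.57
ee_pos: [0.4478, -0.4043, 0.0285]
eef_rot: [-3.141, 0.6, -0.479]
force: [0.0, 0.5, -0.7]
grip_width: 0.0493
```

carry_out(
  deltas=[
    {"x": 0.009,"y": 0,"z": 0.013,"wx": 0,"wy": 0,"wz": 0,"jaw": 30},
    {"x": 0.0,"y": 0,"z": 0.0,"wx": 0,"wy": 0,"wz": 0,"jaw": 30},
  ],
)

```text
time_s: 20.73
ee_pos: [0.4478, -0.4044, 0.0283]
eef_rot: [-3.141, 0.6, -0.479]
force: [0.6, -0.3, -1.9]
grip_width: 0.0487
```

Run:
```python
from h import *
o=ctrl.get_obs()
print(o['time_s'],o['ee_pos'],o['force'],o['moment'])
```

```text
20.7333 [ 0.44781246 -0.40438241  0.02827167] [ 0.63820786 -0.32184248 -1.8999109 ] [-0.08355101 -0.32536585 -0.04237532]
```

carry_out(
  deltas=[
    {"x": 0.009,"y": 0,"z": 0.013,"wx": 0,"wy": 0,"wz": 0,"jaw": 30},
    {"x": 0.0,"y": 0,"z": 0.0,"wx": 0,"wy": 0,"wz": 0,"jaw": 30},
  ],
)

```text
time_s: 20.9
ee_pos: [0.4478, -0.4044, 0.028]
eef_rot: [-3.141, 0.6, -0.479]
force: [-0.2, -0.3, -2.8]
grip_width: 0.0489
```

carry_out(
  deltas=[
    {"x": 0.009,"y": 0,"z": 0.013,"wx": 0,"wy": 0,"wz": 0,"jaw": 30},
    {"x": 0.0,"y": 0,"z": 0.0,"wx": 0,"wy": 0,"wz": 0,"jaw": 30},
  ],
)

```text
time_s: 21.07
ee_pos: [0.4478, -0.4044, 0.0277]
eef_rot: [-3.141, 0.6, -0.479]
force: [0.3, -0.9, -1.8]
grip_width: 0.0492
```

Run:
```python
from h import *
o=ctrl.get_obs()
print(o['time_s'],o['ee_pos'],o['force'],o['moment'])
a=ctrl.camera('scene')
cv2.imwrite('pics/s19.png',cv2.resize(a[230:290,290:390],None,fx=8,fy=8,interpolation=cv2.INTER_CUBIC))
```

```text
21.0667 [ 0.4478396  -0.40439451  0.02768235] [ 0.33989444 -0.89878408 -1.76159706] [-0.12116696 -0.34402833  0.00349832]
```

View pics/s19.png

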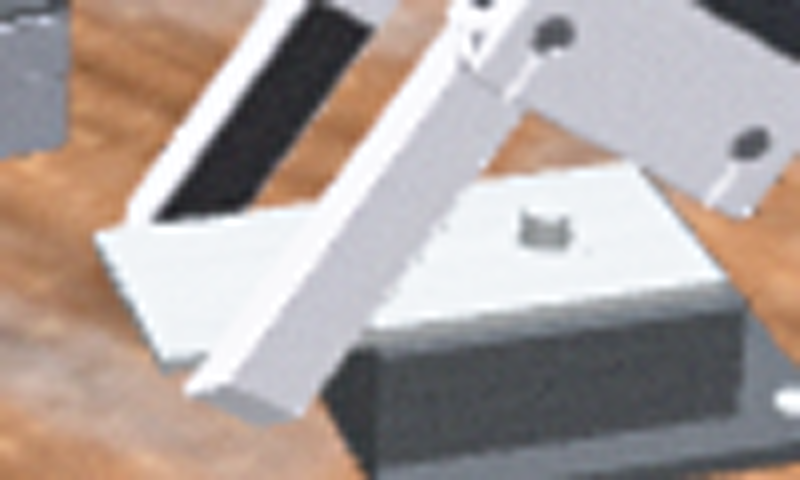

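Pin is up through the plate with about 1.5–2 mm still to go; keep lowering.

carry_out(
  deltas=[
    {"x": 0.009,"y": 0,"z": 0.013,"wx": 0,"wy": 0,"wz": 0,"jaw": 30},
    {"x": 0.0,"y": 0,"z": 0.0,"wx": 0,"wy": 0,"wz": 0,"jaw": 30},
  ],
)

```text
time_s: 21.28
ee_pos: [0.4478, -0.4044, 0.0273]
eef_rot: [-3.141, 0.6, -0.479]
force: [-0.1, -0.5, -2.2]
grip_width: 0.0491
```

carry_out(
  deltas=[
    {"x": 0.009,"y": 0,"z": 0.013,"wx": 0,"wy": 0,"wz": 0,"jaw": 30},
    {"x": 0.0,"y": 0,"z": 0.0,"wx": 0,"wy": 0,"wz": 0,"jaw": 30},
  ],
)

```text
time_s: 21.45
ee_pos: [0.4478, -0.4044, 0.0271]
eef_rot: [-3.141, 0.6, -0.479]
force: [0.5, 0.4, -0.4]
grip_width: 0.0491
```

carry_out(
  deltas=[
    {"x": 0.006,"y": 0,"z": 0.009,"wx": 0,"wy": 0,"wz": 0,"jaw": 30},
    {"x": 0.0,"y": 0,"z": 0.0,"wx": 0,"wy": 0,"wz": 0,"jaw": 30},
  ],
)

```text
time_s: 21.62
ee_pos: [0.4479, -0.4044, 0.027]
eef_rot: [-3.141, 0.6, -0.479]
force: [0.5, -0.0, 0.7]
grip_width: 0.049
```

Run:
```python
from h import *
o=ctrl.get_obs()
print(o['time_s'],o['ee_pos'],o['force'],o['moment'])
```

```text
21.6167 [ 0.44787138 -0.40440741  0.02702018] [ 0.47162865 -0.04443257  0.66480391] [ 0.01232486 -0.1398637  -0.04807399]
```

carry_out(
  deltas=[
    {"x": 0.004,"y": 0,"z": 0.006,"wx": 0,"wy": 0,"wz": 0,"jaw": 30},
    {"x": 0.0,"y": 0,"z": 0.0,"wx": 0,"wy": 0,"wz": 0,"jaw": 30},
  ],
)

```text
time_s: 21.78
ee_pos: [0.4478, -0.4044, 0.0269]
eef_rot: [-3.141, 0.6, -0.479]
force: [0.3, 0.8, 2.3]
grip_width: 0.0488
```

Run:
```python
from fit import *
o=ctrl.get_obs()
print(o['time_s'],o['ee_pos'],o['force'],o['moment'])
a=ctrl.camera('scene')
cv2.imwrite('pics/s20.png',cv2.resize(a[230:290,290:390],None,fx=8,fy=8,interpolation=cv2.INTER_CUBIC))
```

```text
21.7833 [ 0.44784617 -0.4044143   0.02689618] [0.26997311 0.80985336 2.28969838] [ 0.07256447 -0.04894202 -0.02044223]
```

View pics/s20.png

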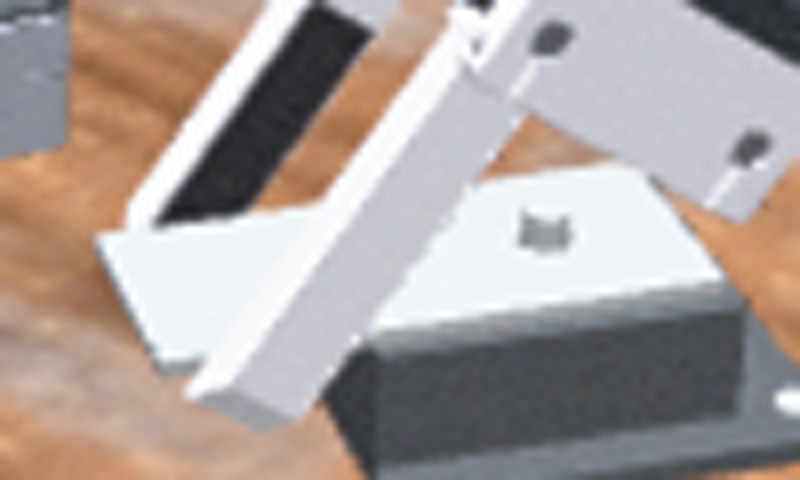

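carry_out(
  deltas=[
    {"x": 0,"y": 0,"z": 0,"wx": 0,"wy": 0,"wz": 0,"jaw": 45},
    {"x": 0,"y": 0,"z": 0,"wx": 0,"wy": 0,"wz": 0,"jaw": 50},
  ],
  squeeze=5,
)

```text
time_s: 22.0
ee_pos: [0.4479, -0.4044, 0.0268]
eef_rot: [-3.141, 0.6, -0.479]
force: [-0.6, 0.7, 0.7]
grip_width: 0.0497
```

carry_out(
  deltas=[
    {"x": 0,"y": 0,"z": 0,"wx": 0,"wy": 0,"wz": 0,"jaw": 55},
    {"x": 0,"y": 0,"z": 0,"wx": 0,"wy": 0,"wz": 0,"jaw": 60},
    {"x": 0,"y": 0,"z": 0,"wx": 0,"wy": 0,"wz": 0,"jaw": 70},
    {"x": 0,"y": 0,"z": 0,"wx": 0,"wy": 0,"wz": 0,"jaw": 80},
    {"x": 0,"y": 0,"z": 0,"wx": 0,"wy": 0,"wz": 0,"jaw": 80},
    {"x": 0,"y": 0,"z": 0,"wx": 0,"wy": 0,"wz": 0,"jaw": 80},
  ],
)

```text
time_s: 22.5
ee_pos: [0.4478, -0.4044, 0.0267]
eef_rot: [-3.141, 0.6, -0.479]
force: [-0.0, 0.0, 0.2]
grip_width: 0.075
```

Run:
```python
from fit import *
o=ctrl.get_obs()
print(o['time_s'],o['ee_pos'],o['force'],o['moment'],o['grip_width'])
a=ctrl.camera('scene')
cv2.imwrite('pics/s21.png',cv2.resize(a[220:290,280:390],None,fx=7,fy=7,interpolation=cv2.INTER_CUBIC))
```

```text
22.5 [ 0.44779416 -0.40440924  0.02665021] [-0.04882545  0.04957245  0.2484618 ] [-0.06624441 -0.20535502  0.01052982] 0.07503140016310537
```

View pics/s21.png

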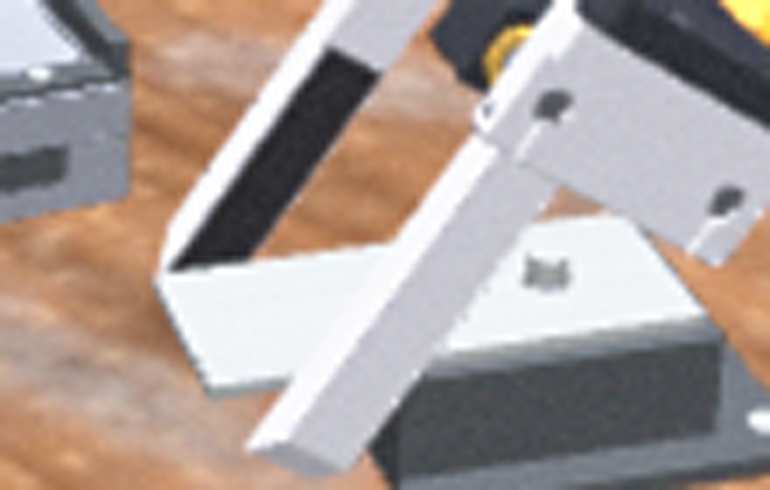

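carry_out(
  deltas=[
    {"x": -0.14,"y": 0,"z": -0.206,"wx": 0,"wy": 0,"wz": 0,"jaw": 80},
    {"x": -0.14,"y": 0,"z": -0.206,"wx": 0,"wy": 0,"wz": 0,"jaw": 80},
    {"x": -0.283,"y": 0,"z": -0.413,"wx": 0,"wy": 0,"wz": 0,"jaw": 80},
    {"x": -0.566,"y": 0,"z": -0.825,"wx": 0,"wy": 0,"wz": 0,"jaw": 80},
    {"x": -0.566,"y": 0,"z": -0.825,"wx": 0,"wy": 0,"wz": 0,"jaw": 80},
    {"x": -0.566,"y": 0,"z": -0.825,"wx": 0,"wy": 0,"wz": 0,"jaw": 80},
    {"x": -0.566,"y": 0,"z": -0.825,"wx": 0,"wy": 0,"wz": 0,"jaw": 80},
    {"x": -0.566,"y": 0,"z": -0.825,"wx": 0,"wy": 0,"wz": 0,"jaw": 80},
    {"x": -0.566,"y": 0,"z": -0.825,"wx": 0,"wy": 0,"wz": 0,"jaw": 80},
    {"x": -0.566,"y": 0,"z": -0.825,"wx": 0,"wy": 0,"wz": 0,"jaw": 80},
  ],
)

```text
time_s: 23.38
ee_pos: [0.4476, -0.4044, 0.1889]
eef_rot: [-3.141, 0.599, -0.479]
force: [-0.0, 0.4, -0.1]
grip_width: 0.0754
```

carry_out(
  deltas=[
    {"x": -0.8,"y": 1,"z": 0.5,"wx": 0,"wy": 0,"wz": 0,"jaw": 80},
    {"x": -0.8,"y": 1,"z": 0.5,"wx": 0,"wy": 0,"wz": 0,"jaw": 80},
    {"x": -0.8,"y": 1,"z": 0.5,"wx": 0,"wy": 0,"wz": 0,"jaw": 80},
    {"x": -0.8,"y": 1,"z": 0.5,"wx": 0,"wy": 0,"wz": 0,"jaw": 80},
    {"x": -0.8,"y": 1,"z": 0.5,"wx": 0,"wy": 0,"wz": 0,"jaw": 80},
    {"x": -0.8,"y": 1,"z": 0.5,"wx": 0,"wy": 0,"wz": 0,"jaw": 80},
    {"x": -0.8,"y": 1,"z": 0.5,"wx": 0,"wy": 0,"wz": 0,"jaw": 80},
    {"x": -0.8,"y": 1,"z": 0.5,"wx": 0,"wy": 0,"wz": 0,"jaw": 80},
    {"x": 0,"y": 0,"z": 0,"wx": 0,"wy": 0,"wz": 0,"jaw": 80},
  ],
)

```text
time_s: 24.13
ee_pos: [0.2364, -0.4781, 0.1944]
eef_rot: [3.141, 0.599, -0.484]
force: [1.3, 0.3, -0.9]
grip_width: 0.0755
```

Run:
```python
from fit import *
o=ctrl.get_obs()
print(o['time_s'],o['ee_pos'],o['force'],o['qpos'])
cv2.imwrite('pics/s22.png',ctrl.camera('scene'))
cv2.imwrite('pics/t22.png',ctrl.camera('top'))
```

```text
24.1333 [ 0.236376   -0.4780926   0.19437928] [ 1.25301497  0.32858432 -0.85811177] [-1.03090783  0.59990418  1.22828213 -0.30910514  1.82881451  1.02334681]
```

View pics/s22.png

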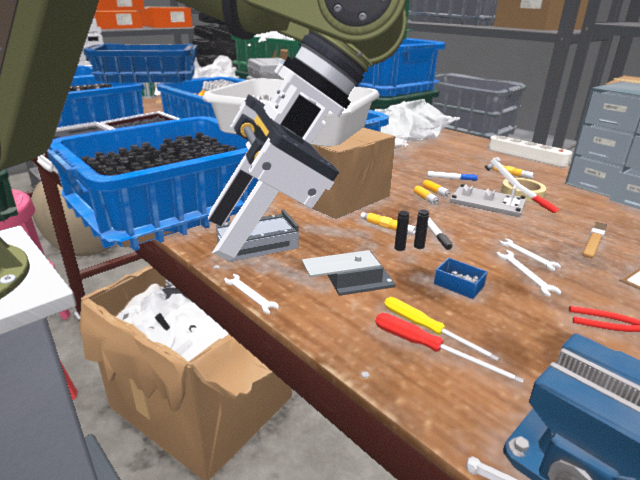

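View pics/t22.png

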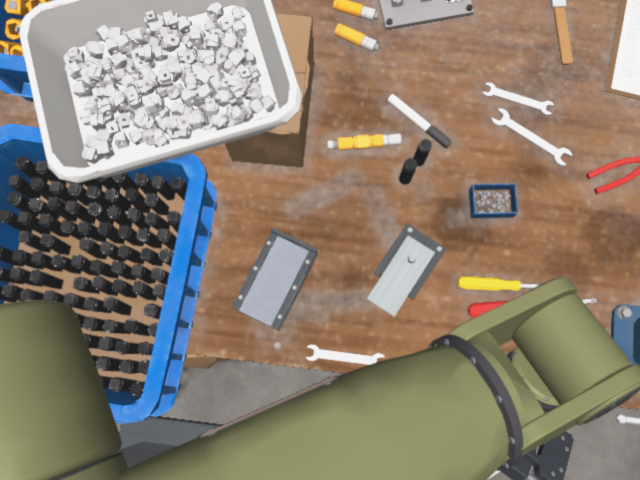

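Run:
```python
import cv2
a=cv2.imread('pics/t22.png');b=cv2.imread('pics/s22.png')
cv2.imwrite('pics/t22c.png',cv2.resize(a[220:325,355:455],None,fx=5.7,fy=5.7,interpolation=cv2.INTER_CUBIC))
cv2.imwrite('pics/s22c.png',cv2.resize(b[235:300,295:400],None,fx=7,fy=7,interpolation=cv2.INTER_CUBIC))
```

```text
(no output)
```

View pics/t22c.png

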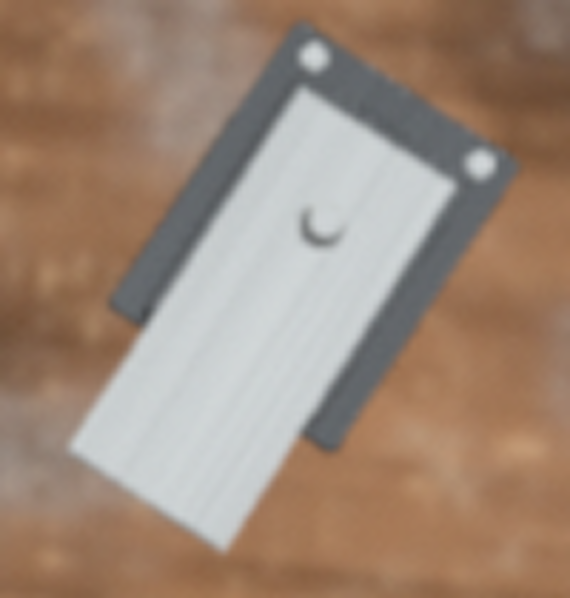

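View pics/s22c.png

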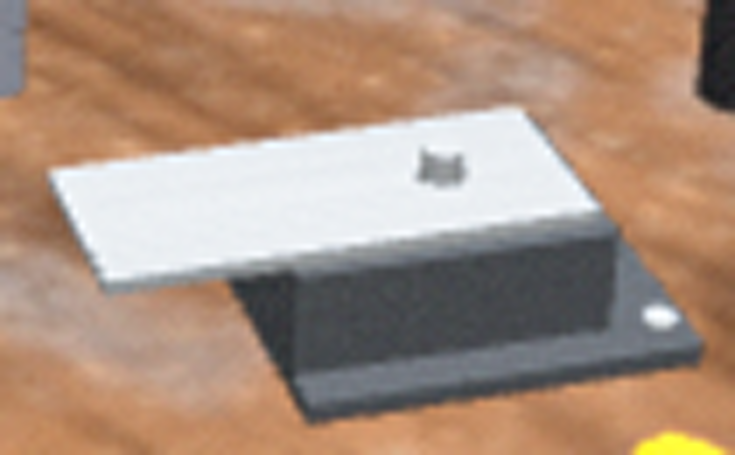

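Run:
```python
from h import *
print(ctrl.get_obs()['joint_vel'].round(3) if hasattr(ctrl.get_obs()['joint_vel'],'round') else ctrl.get_obs()['joint_vel'])
print(ctrl.hand_in())
```

```text
[ 0.034  0.017 -0.009  0.008  0.001  0.007]
the job is handed in; nothing more can be done
None
```

The plate is on the riser block with the pin up through its hole. I let go, moved the arm clear and handed the job in at about 24 s of the 72 s allowed.

- **Sliding:** I pressed the plate onto the stop with about 6–12 N. It slid out until about 40 mm stuck over the open end, and it sprang back flat when I let go.
- **Lifting:** I gripped the overhanging end across its width. The tool leaned about 34° so the gripper body would clear the blue bin's rim.
- **Placing:** I lowered it over the pin in steps of 0.5 mm or less and let go after contact at about 4 N. Every force I read on the plate was below the 20 N limit, but readings came only at the end of each move and with each picture.

**Last checks:** In the final pictures from both cameras the plate is flat, with the pin through the hole. Its edges are within about 1–2° of the block's in the top view. The spanner and sleeves look unmoved, but I did not measure them. I never located the injector holder with the network.

**Disagreements:** The scene camera put angles about 1° off the arm's own reading, so I compared the plate and riser within each camera. Before I lowered the plate, the two cameras' hole-to-pin estimates differed by about 1 mm.

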